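# Clamp the drip pole into its bench bracket

## Robot

A 7-joint arm with a two-finger parallel gripper is mounted at the origin on the work surface. World frame = base frame: x ahead of the robot, y to its left, z up, the work surface at z = 0. Lengths are in m, angles in rad, forces in N, time in s.
With the tool pointing down it reaches from about 0.425 to 0.8 m from the base axis. Payload 8.3 kg.
Tool frame: the origin (TCP) lies midway between the tips of the shut fingers; the grasp point (between the pads) lies behind it (tcp_to_grasp is the z of the grasp point in the tool frame, in m); z points along the fingers, x is the direction in which the jaws open and shut, and the axes are right-handed (so a half turn about z gives the same grasp; the last joint's range is limited). The gripper opens to 85 mm and grips with 20 to 120 N. Pads are 22 mm wide; open, the fingers measure 114 mm over their backs; the gripper's body (76 mm by 85 mm) begins 54 mm behind the grasp point. The pads swing forward as they close: fully open they stand 13 mm farther back than shut.
Start: joints at [-1.297, 0.383, 0.016, 1.37, -0.006, 1.388, -0.046], TCP at [0.206, 0.59, 0.231] pointing down, gripper open.
Joint ranges: [-2.95, 2.95], [-0.25, 2.06], [-1.52, 1.56], [0.18, 2.33], [-1.44, 4.58], [0.02, 2.06], [-3.01, 3.01]. Speed limits (rad/s): [2.39, 2.39, 3.01, 3.01, 3.14, 3.14, 3.14].

## Interface

Orientations are given as a rotation vector (axis times angle).
In Python, from cell import * gives the robot as it stands.
- The arm moves only by the tool drive_tool, never from a script. Its argument "steps" is a list of rows, each a list of 7 numbers: the shift along the tool's x, y, z in mm, then the turn, a rotation vector about the tool's x, y, z in rad, then the finger opening in mm, from 0 to 85.4. A call has 1 to 5 rows; each row shifts and turns the commanded pose from where the row before left it, along the tool's axes as they then stand; what a row does not reach is not made up. A row lasts 1/12 s, in which the tool goes at most 41.7 mm and 7.16 degrees, less where a joint would pass 70% of its speed; a pose out of reach is approached as far as the arm can. A call is refused whole if a number of a shift passes 41.7 or a number of a turn 0.125, either way. A call with a gripper value outside its range is refused whole. The fingers move at their own pace and stop on an object; "squeeze" is the grip in N (left out, the last holds). Time passes only in rows, so rows that do not move let the fingers close. It gives the time, the measured TCP pose, the force and the opening at its end, in the units of the state.
- read_state(): the state, without advancing time (a new reading comes with each control period).
- read_camera(name): name is "scene" or "side" or "wrist"; returns a dict with "img" (480x640x3 uint8, red, green, blue), "vertical_fov" (degrees; the focal length in pixels is half the picture's height over the tangent of half this angle, whatever the lens; pixels are square), "cx", "cy" (the principal point, pixels), "dist" ([k1, k2, p1, p2, k3] as OpenCV has them; the pictures are not rectified), "R" (3x3) and "t" (3): a world point X has camera coordinates R X + t. Camera axes: x right, y down, z forward; pixel columns grow to the right and rows downward; lengths in m; the calibration is good to about 2 mm. A picture is of the moment at which its call begins. There is no depth.
- sign_off(): hands the job in, once; it reports no verdict.
The state is a dict: "time": time; "q": joint angles; "joint_velocities": joint speeds; "tau": joint torques, N m; "tcp_pos": TCP position; "tool_rot": TCP orientation; "ft_force": force on the tool from outside, world axes, zero at the start; "ft_torque": the same for the moment, N m; "width": finger opening in m.
Only numpy, scipy, OpenCV 4.12 (cv2) and the standard library are available. Lean on these libraries where they do the work, as an engineer would, in place of code of your own. Each camera call takes 0.05 s, during which the arm holds its last target. There are 200 camera calls.

## Task

The drip-pole section in the bench bracket is held by only one saddle clamp. Take the second clamp, which lies flat on the bench, lay it on the sloping rest with its legs down the slope, tips at the lip, and let go; then take it again by its lug, stand it legs down and pass both legs around the pole and through the two empty bracket holes until it sits fully down on the pole, and let go. Leave the bottle, the vial and the syringe where they are.

Things in the scene. Friction and masses are not known exactly. Their poses are not given: they have to be found in the camera images.
- clamp_center (a point): Centre of the crown of the loose steel saddle clamp (staple shape, 0.32 kg, 12 mm thick all over). Crown: bar 64 mm long (own y), 24 mm (x), 12 mm thick (z). Own x points from the leg tips to the crown. At the start it lies flat on the bench, own z up, this point 6 mm up, legs roughly towards world +y. Centre of mass 15 mm from here towards the legs. Fitted, own x points straight up.
- clamp_lug (a point): Centre of the clamp's flat grip lug, 27 mm from clamp_center along own +x, same axes. The lug is 30 mm long (x), 26 mm wide (y), 12 mm thick (z) and stands out of the middle of the crown, opposite to the legs; its free end is 15 mm from this point.
- clamp_seat (a point): Centre of the underside of the clamp's crown, between the legs, 12 mm from clamp_center along own -x, same axes. The two round legs, 12 mm in diameter, run from here 80 mm towards own -x with their axes at y = +25 and -25 mm (38 mm clear between them); their last 10 mm taper to 5.6 mm.
- rest_lay (a point): Fixed aluminium rest whose plate slopes at 45 degrees, falling to the rest's own +y (own z is up, x across). Here lies clamp_center, 91 mm above the bench, when the clamp is properly laid: its leg tips on the lip at the foot, its own x up the slope (rest axes 0, -0.707, 0.707), its own z square to it (0, 0.707, 0.707). The plate's surface is 6 mm below this point, square to the slope.
- rest_foot (a point): Foot of the sloping plate, at the lip: midway between the leg tips of a laid clamp; 92 mm down the slope from rest_lay, same axes. The lip stands 16 mm over the plate. The plate is 100 mm wide up to 55 mm from here, then a tongue 44 mm wide, 5 mm thick, which ends level with rest_lay: the crown's ends overhang it at both sides and the lug stands free beyond it. Grey base 120 x 140 mm.
- bracket_seat (a point): Top of the pole at the empty station of the fixed white bracket, 90 mm above the bench: where clamp_seat must come. Own z is up, own y along the pole (level, 30 mm diameter, 380 mm long). The clamp may be fitted either way round, its crown across the pole (along own x). A like clamp is already fitted 130 mm from here towards own +y; its lug's top is 54 mm higher than this point.
- bracket_holes (a point): Midway between the two empty through holes, on the top face of the bracket plate, 30 mm below bracket_seat, same axes. Holes at own x = +25 and -25 mm, 15 mm diameter with a 2 mm chamfer. The plate is 10 mm thick, 100 mm wide (x), reaches 75 mm to own -y and 205 mm to +y, and is free below: seated leg tips stop 10 mm over the bench. The pole lies on it.
- bottle: Short squat infusion bottle, 68 mm diameter, 90 mm tall, standing; origin at its underside. A bystander: leave it.
- vial: Glass vial, 44 mm diameter, 85 mm tall, standing; origin at its underside. A bystander: leave it.
- syringe: Large empty syringe lying flat, about 155 mm long, 18 mm high, along own x; origin at the underside of its barrel. A bystander: leave it.
Things that resemble listed ones, but are neither listed nor needed, are in the scene too. Leave any brown look-alike of the part that bears clamp_center alone. What is shaped like the part that bears rest_lay but blue is not meant.

How it is judged:
By the outcome, as a careful person would: the job done as asked, in the order asked, and still so for the second after the job is handed in, with the robot touching nothing.
It also fails if it takes over 64 s, if anything falls off the work surface, if the arm or the gripper's body presses on something with over 40 N, if the wrist force passes 120 N, or if a joint passes its speed limit or range.

## Working session

There is one attempt and no reset: what is moved stays moved. The work goes in short steps, Python scripts to look and compute and a tool call to move; the robot and the scene stay as the last step left them, time stands still between calls to the robot, and variables do not carry over. Pictures are saved under pics/ and viewed, about 8 in all and at most 12, crops included, and the job is handed in when it is done.

Besides the shell and the picture viewer there is one more tool, called after ">>>" in YAML: its name, and indented under it one key for each argument. drive_tool: Moves the arm, as the interface text tells. Its arguments: {"type":"object","properties":{"steps":{"type":"array"},"squeeze":{"type":"number"}},"required":["steps"]}

```bash
ls; mkdir -p pics
cat > h.py <<'E'
from cell import *
import numpy as np, cv2, json, pickle
from scipy.spatial.transform import Rotation as Ro
def cam(n,fn):
    c=read_camera(n); pickle.dump(c,open(f'pics/{fn}.pkl','wb')); cv2.imwrite(f'pics/{fn}.png',c['img'][:,:,::-1]); return c
def load(fn): return pickle.load(open(f'pics/{fn}.pkl','rb'))
def K(c):
    f=240/np.tan(np.radians(c['vertical_fov'])/2); return np.array([[f,0,c['cx']],[0,f,c['cy']],[0,0,1.]])
def ray(c,p):
    u=cv2.undistortPoints(np.array([[p]],float),K(c),np.array(c['dist'],float))[0,0]
    R=np.array(c['R']);t=np.array(c['t']); d=R.T@np.array([u[0],u[1],1]); return -R.T@t,d/np.linalg.norm(d)
def onz(c,p,z):
    o,d=ray(c,p); return o+d*(z-o[2])/d[2]
def proj(c,X):
    return cv2.projectPoints(np.array(X,float).reshape(-1,3),cv2.Rodrigues(np.array(c['R'],float))[0],np.array(c['t'],float),K(c),np.array(c['dist'],float))[0].reshape(-1,2)
E
python3 - <<'E'
from h import *
s=read_state(); print({k:np.round(v,3).tolist() for k,v in s.items()})
import cell; print([x for x in dir(cell) if 'tcp' in x], getattr(cell,'tcp_to_grasp',None))
for n in('scene','side','wrist'):
    c=cam(n,n+'0'); R=np.array(c['R']); print(n,c['vertical_fov'],-R.T@c['t'],R[2])
E
```

```text
pics
{'time': 0.0, 'q': [-1.297, 0.384, 0.016, 1.371, -0.006, 1.388, -0.047], 'joint_velocities': [0.0, -0.001, -0.001, 0.001, 0.0, 0.002, -0.0], 'tau': [-0.001, -62.758, 0.844, -37.182, 0.017, 0.014, -0.0], 'tcp_pos': [0.206, 0.589, 0.23], 'tool_rot': [2.561, 1.817, -0.002], 'ft_force': [0.166, 0.176, 0.348], 'ft_torque': [-0.01, -0.026, -0.007], 'width': 0.085}
['tcp_to_grasp'] -0.0187
scene 52.35237120225687 [ 1.13670519 -0.06733492  0.875437  ] [-0.5709289   0.00934153 -0.82094636]
side 50.9632409578067 [ 0.0973232  -0.56605001  0.56710692] [ 0.57938943  0.59397603 -0.55812218]
wrist 61.336324121843866 [0.1380276  0.61474602 0.37120732] [ 0.27143023 -0.09671791 -0.95758617]
```

View pics/scene0.png

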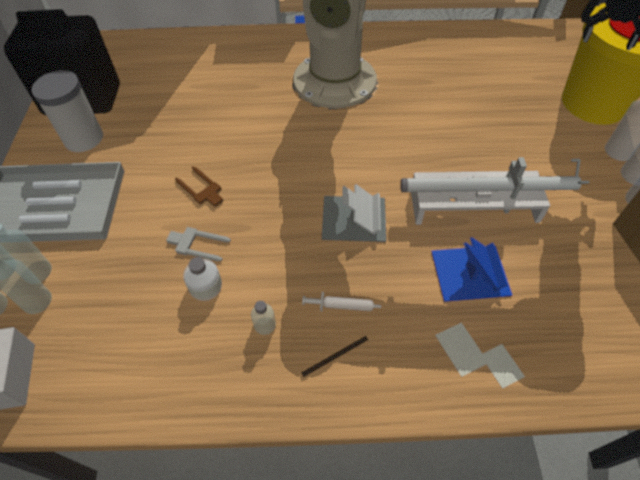

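View pics/side0.png

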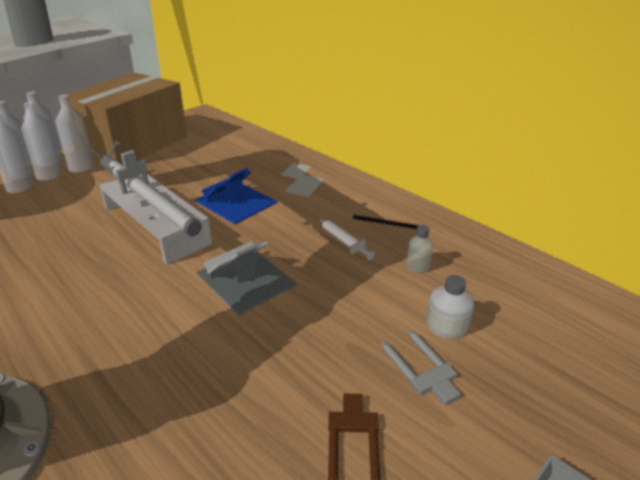

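Scene view: the clamp is at about (200,245) with its legs to +y. The grey rest is at (355,215), the bracket at (480,190) and the blue decoy at (470,270). Next I'll enlarge the key parts into one picture.

Run:
```python
from h import *
s=load('scene0')['img'];d=load('side0')['img'];w=load('wrist0')['img']
def cr(i,x,y,W,H,k): return cv2.resize(i[y:y+H,x:x+W],(W*k,H*k),interpolation=cv2.INTER_CUBIC)
o=np.zeros((600,800,3),np.uint8)
def put(p,x,y): o[y:y+p.shape[0],x:x+p.shape[1]]=p
put(cr(s,160,220,80,50,5),0,0)       # clamp scene 400x250
put(cr(s,315,175,80,75,5)[:350],400,0)     # rest scene
put(cr(s,395,150,200,80,2),0,250)    # bracket
put(cr(d,190,230,110,85,3)[:190],0,410)
put(cv2.resize(w,(333,250)),400,350)
cv2.imwrite('pics/comp.png',o[:,:,::-1])
```

```text
(no output)
```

View pics/comp.png

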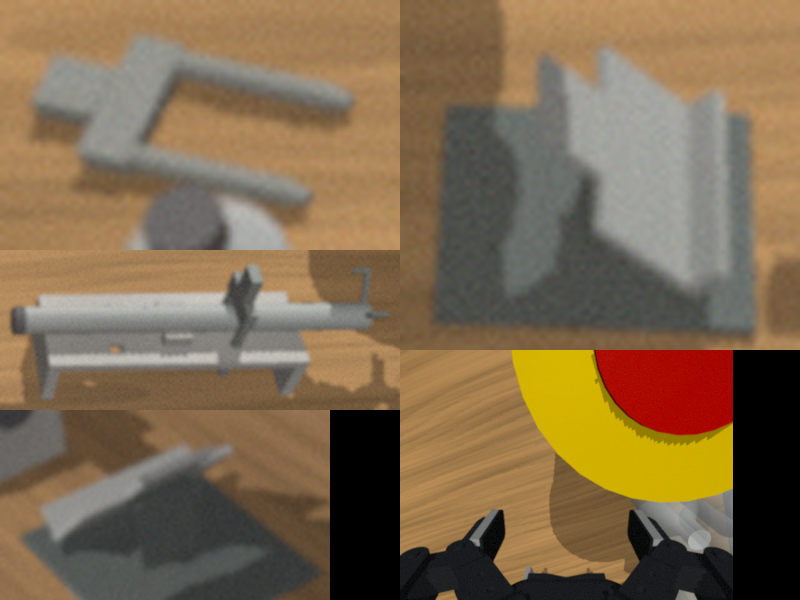

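The composite shows the rest falling to +y with its tongue on the -y side, so the lug will point to -y. The empty bracket hole is at scene pixel (452,199). Next come rough positions.

Run:
```python
from h import *
c=load('scene0'); P=lambda p,z: onz(c,p,z)
np.set_printoptions(precision=4,suppress=True)
print('rest base',*[P(p,.006) for p in [(324,196),(384.6,198),(386,241),(322,239)]],sep='\n')
print('clamp crown,tips',P((186,240),.012),P((230,240),.008),P((221.4,259),.008))
print('hole',P((452.5,199),.060)); print('poleL',P((404,185),.075))
print('bracket plate corners front', P((395+45/2,150+112/2),.06),P((395+308/2,150+110/2),.06))
print('lugtop exist',P((395+248/2,150+20/2),.144))
print('bottle cap',P((197,265),.09),'vial',P((261,306),.085))
```

```text
rest base
[ 0.4262 -0.0458  0.006 ]
[0.4377 0.0923 0.006 ]
[0.5559 0.0826 0.006 ]
[ 0.5453 -0.0544  0.006 ]
clamp crown,tips [ 0.5405 -0.3469  0.012 ] [ 0.5415 -0.2526  0.008 ] [ 0.5891 -0.2672  0.008 ]
hole [0.4895 0.2275 0.06  ]
poleL [0.4591 0.1251 0.075 ]
bracket plate corners front [0.5055 0.1497 0.06  ] [0.5135 0.4311 0.06  ]
lugtop exist [0.4596 0.3532 0.144 ]
bottle cap [ 0.6525 -0.2935  0.09  ] vial [ 0.74   -0.1698  0.085 ]
```

```bash
cat >> h.py <<'E'
np.set_printoptions(precision=4,suppress=True)
def down(yaw): # tool z down, tool x at yaw (deg)
    c,s=np.cos(np.radians(yaw)),np.sin(np.radians(yaw)); return Ro.from_matrix(np.array([[c,s,0],[s,-c,0],[0,0,-1]]))
def plan(wps,w=85,start=None):
    """wps: list of (pos, Rotation, nrows). prints tool-axis rows"""
    s=read_state(); p=np.array(s['tcp_pos']);R=Ro.from_rotvec(s['tool_rot'])
    if start: p,R=start
    for tp,tR,n in wps:
        for k in range(n,0,-1):
            dp=R.inv().apply((np.array(tp)-p)/k)*1000; dr=(R.inv()*tR).as_rotvec()/k
            dp=np.round(dp,1 if max(abs(dp))<5 else 0); dr=np.round(dr,3)
            print([*(dp+0).tolist(),*(dr+0).tolist(),w])
            p=p+R.apply(dp/1000); R=R*Ro.from_rotvec(dr)
        print('--')
    return p,R
E
python3 - <<'E'
from h import *
plan([((.50,.22,.27),down(25),12),((.533,-.373,.21),down(-16),18)])
E
```

```text
[-21.0, 33.0, -3.0, 0.0, 0.0, 0.066, 85]
[-19.0, 35.0, -3.0, 0.0, 0.0, 0.067, 85]
[-16.0, 36.0, -3.0, 0.0, 0.0, 0.066, 85]
[-14.0, 37.0, -3.0, 0.0, 0.0, 0.067, 85]
[-12.0, 38.0, -3.0, 0.0, 0.0, 0.066, 85]
[-9.0, 38.0, -3.0, 0.0, 0.0, 0.067, 85]
[-6.0, 39.0, -4.0, 0.0, 0.0, 0.066, 85]
[-4.0, 39.0, -3.0, 0.0, 0.0, 0.067, 85]
[-1.0, 39.0, -4.0, 0.0, 0.0, 0.066, 85]
[1.0, 39.0, -3.0, 0.0, 0.0, 0.067, 85]
[4.0, 39.0, -4.0, 0.001, 0.001, 0.066, 85]
[7.0, 39.0, -3.0, 0.0, 0.0, 0.067, 85]
--
[-12.0, 31.0, 3.0, 0.0, 0.0, 0.04, 85]
[-11.0, 31.0, 3.0, 0.0, 0.0, 0.04, 85]
[-10.0, 31.0, 3.0, 0.0, 0.0, 0.04, 85]
[-9.0, 32.0, 3.0, 0.0, 0.0, 0.04, 85]
[-7.0, 32.0, 3.0, 0.0, 0.0, 0.04, 85]
[-6.0, 32.0, 3.0, 0.0, 0.0, 0.04, 85]
[-5.0, 33.0, 3.0, 0.0, 0.0, 0.04, 85]
[-3.0, 33.0, 4.0, 0.0, 0.0, 0.04, 85]
[-2.0, 33.0, 3.0, 0.0, 0.0, 0.04, 85]
[-1.0, 33.0, 4.0, 0.0, 0.0, 0.039, 85]
[1.0, 33.0, 3.0, 0.0, 0.0, 0.04, 85]
[2.0, 33.0, 4.0, 0.0, 0.0, 0.039, 85]
[3.0, 33.0, 3.0, 0.0, 0.0, 0.04, 85]
[5.0, 33.0, 4.0, 0.0, 0.0, 0.039, 85]
[6.0, 32.0, 3.0, 0.0, 0.0, 0.04, 85]
[7.0, 32.0, 4.0, 0.0, 0.0, 0.039, 85]
[8.0, 32.0, 3.0, 0.0, 0.0, 0.04, 85]
[9.0, 32.0, 4.0, 0.0, 0.0, 0.039, 85]
--
```

>>> drive_tool:
  steps:
    - [-21, 33, -3, 0, 0, 0.066, 85]
    - [-19, 35, -3, 0, 0, 0.066, 85]
    - [-16, 36, -3, 0, 0, 0.066, 85]
    - [-14, 37, -3, 0, 0, 0.066, 85]
    - [-12, 38, -3, 0, 0, 0.066, 85]

```text
time: 0.57
tcp_pos: [0.3304, 0.4334, 0.2461]
tool_rot: [2.828, 1.368, -0.001]
ft_force: [0.8, 0.0, -0.7]
width: 0.085
```

>>> drive_tool:
  steps:
    - [-9, 38, -3, 0, 0, 0.066, 85]
    - [-6, 39, -4, 0, 0, 0.066, 85]
    - [-4, 39, -3, 0, 0, 0.066, 85]
    - [-1, 39, -4, 0, 0, 0.066, 85]
    - [1, 39, -3, 0, 0, 0.066, 85]

```text
time: 0.98
tcp_pos: [0.4527, 0.2805, 0.2635]
tool_rot: [-3.014, -0.884, -0.0]
ft_force: [0.9, 1.3, 0.3]
width: 0.0851
```

>>> drive_tool:
  steps:
    - [4, 39, -4, 0, 0, 0.066, 85]
    - [7, 39, -3, 0, 0, 0.066, 85]
    - [-12, 31, 3, 0, 0, 0.04, 85]
    - [-11, 31, 3, 0, 0, 0.04, 85]
    - [-10, 31, 3, 0, 0, 0.04, 85]

```text
time: 1.4
tcp_pos: [0.5076, 0.1206, 0.2608]
tool_rot: [3.101, 0.499, -0.001]
ft_force: [0.5, -0.8, 0.8]
width: 0.0849
```

>>> drive_tool:
  steps:
    - [-9, 32, 3, 0, 0, 0.04, 85]
    - [-7, 32, 3, 0, 0, 0.04, 85]
    - [-6, 32, 3, 0, 0, 0.04, 85]
    - [-5, 33, 3, 0, 0, 0.04, 85]
    - [-3, 33, 4, 0, 0, 0.04, 85]

```text
time: 1.82
tcp_pos: [0.5169, -0.0438, 0.2453]
tool_rot: [-3.136, -0.189, -0.0]
ft_force: [0.2, 0.3, 0.1]
width: 0.085
```

>>> drive_tool:
  steps:
    - [-2, 33, 3, 0, 0, 0.04, 85]
    - [-1, 33, 4, 0, 0, 0.04, 85]
    - [1, 33, 3, 0, 0, 0.04, 85]
    - [2, 33, 4, 0, 0, 0.04, 85]
    - [3, 33, 3, 0, 0, 0.04, 85]

```text
time: 2.23
tcp_pos: [0.5269, -0.2086, 0.2279]
tool_rot: [-3.139, 0.125, 0.0]
ft_force: [-0.1, 1.1, -0.5]
width: 0.0849
```

>>> drive_tool:
  steps:
    - [5, 33, 4, 0, 0, 0.04, 85]
    - [6, 32, 3, 0, 0, 0.04, 85]
    - [7, 32, 4, 0, 0, 0.04, 85]
    - [8, 32, 3, 0, 0, 0.04, 85]
    - [9, 32, 4, 0, 0, 0.04, 85]

```text
time: 2.65
tcp_pos: [0.5365, -0.3731, 0.2097]
tool_rot: [-3.111, 0.437, 0.001]
ft_force: [0.9, -0.2, 1.0]
width: 0.0853
```

Run:
```python
from h import *
cam('wrist','w1'); s=read_state(); print(s['time'],s['tcp_pos'],s['tool_rot'],s['q'])
```

```text
2.7 [ 0.533  -0.38    0.2082] [ 3.1051 -0.4528 -0.0049] [ 0.0676  0.55    0.7746  1.3395 -0.3751  1.402   0.5396]
```

View pics/w1.png

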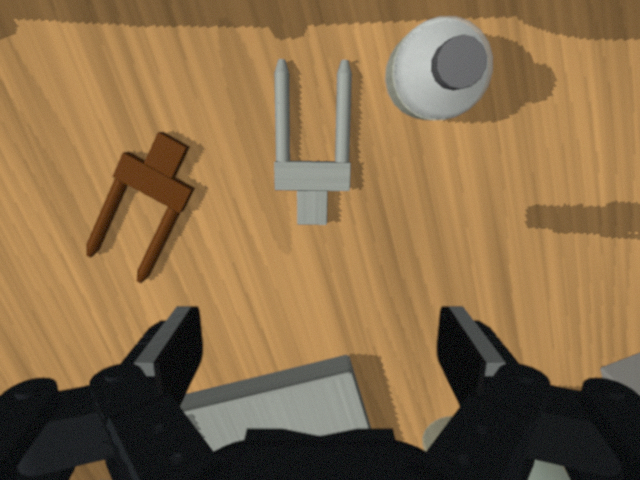

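The wrist view shows the clamp clearly: crown (276–350, 160–190), lug (298–327, 190–224), leg tips at (281,60) and (344,60). The tray edge is at (350,360).

Run:
```python
from h import *
c=load('w1'); P=lambda p,z=.012: onz(c,p,z)[:2]
im=c['img'].astype(int); hsv=cv2.cvtColor(c['img'],cv2.COLOR_RGB2HSV)
m=(hsv[...,1]<50)&(hsv[...,2]>70); m=m.astype(np.uint8); m[:,:262]=0;m[:,360:]=0;m[:50]=0;m[235:]=0
for a,b in((70,150),(163,186),(196,221)):
    ys,xs=np.nonzero(m[a:b]); print(a,b,[ (y,np.nonzero(m[y])[0][[0,-1]].tolist()) for y in (a+2,(a+b)//2,b-2)])
for x in(290,312,335): print(x,np.nonzero(m[:,x])[0][[0,-1]])
le=P((312.5,224));t=(onz(c,(281,60),.006)+onz(c,(344,60),.006))[:2]/2
print('lugend',le,'tips',t,'len',np.linalg.norm(le-t),'(134)')
L,Rr=P((276,175)),P((350,175)); print('crown ends',L,Rr,np.linalg.norm(L-Rr),'yaw',np.degrees(np.arctan2(*(Rr-L)[::-1])))
d=(le-t)/np.linalg.norm(le-t);print('x dir yaw',np.degrees(np.arctan2(d[1],d[0])),'lug c',le-.015*d,'crown c',le-.042*d)
print('tray',P((350,360),.03),P((350,360),.0))
```

```text
70 150 [(72, [275, 350]), (110, [275, 349]), (148, [276, 348])]
163 186 [(165, [274, 349]), (174, [275, 349]), (184, [275, 349])]
196 221 [(198, [298, 326]), (208, [298, 326]), (219, [298, 326])]
290 [161 189]
312 [162 223]
335 [158 190]
lugend [ 0.5272 -0.3862] tips [ 0.5641 -0.2591] len 0.13235620949275986 (134)
crown ends [ 0.5097 -0.3371] [ 0.5692 -0.3542] 0.06182951819678728 yaw -15.982142765027419
x dir yaw -106.19348738589574 lug c [ 0.5314 -0.3718] crown c [ 0.5389 -0.3458]
tray [ 0.5258 -0.5142] [ 0.5229 -0.534 ]
```

Run:
```python
from h import *
s=read_state();print(s['tcp_pos'])
plan([((.5314,-.3718,.06),down(-16),5),((.5314,-.3718,.004),down(-16),3)],50)
```

```text
[ 0.533  -0.38    0.2082]
[-1.0, -2.0, 30.0, 0.001, 0.001, -0.002, 50]
[-1.0, -1.0, 30.0, 0.001, 0.0, -0.002, 50]
[-1.0, -2.0, 29.0, 0.001, 0.001, -0.002, 50]
[0.0, -1.0, 30.0, 0.001, 0.0, -0.002, 50]
[-1.0, -2.0, 29.0, 0.0, 0.001, -0.002, 50]
--
[0.0, 0.0, 19.0, 0.0, 0.0, 0.0, 50]
[0.0, 0.0, 19.0, 0.0, 0.0, 0.0, 50]
[0.0, 0.0, 18.0, 0.0, 0.0, 0.0, 50]
--
```

>>> drive_tool:
  steps:
    - [-1, -2, 30, 0, 0, -0.002, 50]
    - [-1, -2, 30, 0, 0, -0.002, 50]
    - [-1, -2, 29, 0, 0, -0.002, 50]
    - [0, -1, 30, 0, 0, -0.002, 50]
    - [0, -1, 20, 0, 0, -0.002, 50]

```text
time: 3.12
tcp_pos: [0.5346, -0.362, 0.0678]
tool_rot: [-3.112, 0.419, 0.005]
ft_force: [-0.2, 1.1, 0.0]
width: 0.0498
```

Run:
```python
from h import *
s=read_state();print(s['tcp_pos'],s['ft_force'])
plan([((.5314,-.3718,.004),down(-16),4)],50)
```

```text
[ 0.5346 -0.362   0.0678] [-0.207   1.1016  0.0251]
[0.0, 3.0, 16.0, 0.0, 0.001, 0.003, 50]
[0.0, 2.0, 16.0, 0.0, 0.001, 0.003, 50]
[0.0, 3.0, 16.0, -0.001, 0.001, 0.003, 50]
[0.0, 2.0, 16.0, 0.0, 0.0, 0.003, 50]
--
```

>>> drive_tool:
  steps:
    - [0, 0, 20, 0, 0, 0, 50]
    - [0, 0, 0, 0, 0, 0, 50]
    - [0, 0, 0, 0, 0, 0, 50]

```text
time: 3.37
tcp_pos: [0.535, -0.3628, 0.0504]
tool_rot: [-3.113, 0.419, 0.004]
ft_force: [0.1, 0.1, 0.7]
width: 0.0497
```

Run:
```python
from h import *
s=read_state();print(s['tcp_pos'],s['ft_force'],s['joint_velocities'])
plan([((.5314,-.3718,.004),down(-16),4)],50)
```

```text
[ 0.535  -0.3628  0.0504] [0.0531 0.1008 0.6777] [-0.0012 -0.0353  0.0262 -0.0378  0.0023  0.0096 -0.0043]
[0.0, 2.0, 12.0, 0.0, 0.001, 0.003, 50]
[0.0, 3.0, 11.0, 0.0, 0.001, 0.003, 50]
[-1.0, 2.0, 12.0, 0.0, 0.0, 0.003, 50]
[0.0, 3.0, 11.0, 0.0, 0.001, 0.002, 50]
--
```

>>> drive_tool:
  steps:
    - [0, 4, 10, 0, 0.001, 0.003, 50]
    - [0, 4, 12, 0, 0.001, 0.003, 50]
    - [-1, 2, 12, 0, 0.001, 0.003, 50]
    - [0, 0, 11, 0, 0, 0.002, 50]
    - [0, 0, 0, 0, 0, 0, 50]

```text
time: 3.78
tcp_pos: [0.5304, -0.3718, 0.0032]
tool_rot: [-3.11, 0.438, 0.001]
ft_force: [-0.3, 1.1, 0.5]
width: 0.0499
```

>>> drive_tool:
  steps:
    - [0, 0, 0, 0, 0, 0, 50]
    - [0, 0, 0, 0, 0, 0, 20]
    - [0, 0, 0, 0, 0, 0, 20]
    - [0, 0, 0, 0, 0, 0, 15]
    - [0, 0, 0, 0, 0, 0, 15]
  squeeze: 60

```text
time: 4.2
tcp_pos: [0.5326, -0.3731, 0.0073]
tool_rot: [3.11, -0.436, 0.007]
ft_force: [-1.0, 1.0, 5.3]
width: 0.0233
```

>>> drive_tool:
  steps:
    - [0, 0, 0, 0, 0, 0, 10]
    - [0, 0, 0, 0, 0, 0, 10]
    - [0, 0, 0, 0, 0, 0, 10]

```text
time: 4.45
tcp_pos: [0.5326, -0.3731, 0.0073]
tool_rot: [3.11, -0.436, 0.007]
ft_force: [-1.3, 0.9, 6.4]
width: 0.0236
```

>>> drive_tool:
  steps:
    - [0, 0, -10, 0, 0, 0, 10]
    - [0, 0, -20, 0, 0, 0, 10]
    - [0, 0, -30, 0, 0, 0, 10]
    - [0, 0, -30, 0, 0, 0, 10]
    - [0, 0, 0, 0, 0, 0, 10]

```text
time: 4.87
tcp_pos: [0.5341, -0.3751, 0.1032]
tool_rot: [3.107, -0.437, 0.017]
ft_force: [1.1, -0.9, -0.9]
width: 0.0235
```

Run:
```python
from h import *
a=cam('wrist','w2');b=cam('side','s2'); s=read_state(); print(s['tcp_pos'],s['tool_rot'],s['width'],s['ft_force'])
o=np.zeros((480,800,3),np.uint8); o[:360,:480]=cv2.resize(a['img'],(480,360)); o[:400,480:]=cv2.resize(b['img'][280:480,340:500],(320,400))
cv2.imwrite('pics/c2.png',o[:,:,::-1])
```

```text
[ 0.5325 -0.3731  0.0979] [ 3.1099 -0.4365  0.0086] 0.023865203135701157 [-0.3721  0.1204 -3.6758]
```

View pics/c2.png

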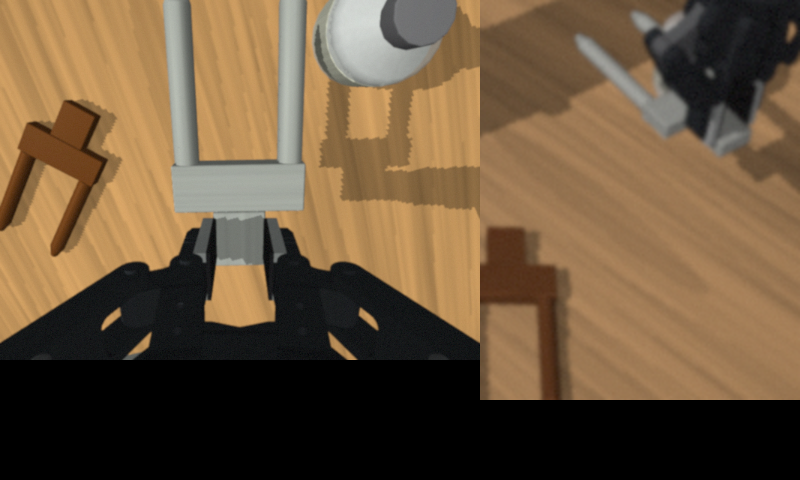

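Clamp is held by the lug, crown and lug visible (lug in c2 at (213–264, 212–263)), bystanders untouched. Now its pose in the hand.

Run:
```python
from h import *
c=load('w2'); s=read_state()
k=4/3
# clamp frame points (x,y,z) mm on top face z=6 ; image left = clamp -y (tool -x)? tool x = clamp y
px=np.array([(172,165),(304,163),(303,209),(175,211),(213,212),(264,212),(264,264),(213,264)])*k
X=np.array([(-12,-32,6),(-12,32,6),(12,32,6),(12,-32,6),(12,-13,6),(12,13,6),(42,13,6),(42,-13,6)])/1000.
ok,r,t=cv2.solvePnP(X,px,K(c),np.array(c['dist'],float))
e=cv2.projectPoints(X,r,t,K(c),np.array(c['dist'],float))[0].reshape(-1,2)-px;print('res',e.round(1).tolist())
Rc=Ro.from_matrix(np.array(c['R'])); Rw=Rc.inv()*Ro.from_rotvec(r.ravel()); p=Rc.inv().apply(t.ravel()-np.array(c['t']))
print('center',p,'axes',Rw.as_matrix())
T=Ro.from_rotvec(s['tool_rot']); print('tool axes',T.as_matrix()); print('lug in tool',T.inv().apply(p+Rw.apply([.027,0,0])-s['tcp_pos']),'rot in tool',(T.inv()*Rw).as_matrix())
for f,cn in(('s2',(390,300)),):
    d=load(f); tips=[p+Rw.apply([-.092,y,0]) for y in(-.025,.025)]; print('tips predicted in side',proj(d,tips))
```

```text
res [[-0.4, -0.4], [0.4, 0.5], [-1.2, 1.5], [-0.3, 0.7], [-0.5, -1.1], [0.5, -1.9], [-0.4, -0.0], [1.9, 0.7]]
center [ 0.5413 -0.3498  0.0964] axes [[-0.2676  0.9635  0.0061]
 [-0.9627 -0.2676  0.0397]
 [ 0.0399  0.0048  0.9992]]
tool axes [[ 0.9614 -0.2753  0.0053]
 [-0.2753 -0.9614 -0.0019]
 [ 0.0056  0.0004 -1.    ]]
lug in tool [0.0022 0.0022 0.0004] rot in tool [[ 0.008   1.      0.0005]
 [ 0.9992 -0.008  -0.0394]
 [-0.0394  0.0008 -0.9992]]
tips predicted in side [[389.1498 299.8746]
 [417.2289 288.4965]]
```

Run:
```python
from h import *
c=load('scene0');P=lambda x,y,z: onz(c,(315+(x-400)/5,175+y/5),z)
A=P(602,50,.0606);B=P(595,232,.0606);T=P(542,55,.0868)
print(A,B,np.linalg.norm(A-B),'(.100)',T)
base=np.array([[ 0.4262,-0.0458],[0.4377,0.0923],[0.5559,0.0826],[0.5453,-0.0544]]);print('base c',base.mean(0))
yaw=np.radians(-4.7);ey=np.array([-np.sin(yaw),np.cos(yaw)]);ex=np.array([np.cos(yaw),np.sin(yaw)])
M=(A+B)[:2]/2
# surface at 55mm up -> rest_lay: 37mm further up slope, +6 normal
print('rest_lay from wide corners',M-ey*.037*.7071+ey*.006*.7071, 'from tongue corner',T[:2]+ex*.022+ey*.0042)
b=base.mean(0);print('rel base',(M-b)@ex,(M-b)@ey)
o=cv2.resize(c['img'][175:250,315:395],(640,600),interpolation=cv2.INTER_CUBIC)
d=load('side0')['img'];o2=cv2.resize(d[230:320,190:300],(0,0),fx=1.4,fy=1.4)
cv2.imwrite('pics/r.png',o[:,:,::-1])
```

```text
[0.4427 0.0225 0.0606] [0.541  0.0124 0.0606] 0.0988437515776762 (.100) [ 0.4667 -0.0059  0.0868]
base c [0.4913 0.0187]
rest_lay from wide corners [ 0.49   -0.0044] from tongue corner [ 0.489  -0.0035]
rel base 0.0006669465748984987 -0.0011739470484921708
```

View pics/r.png

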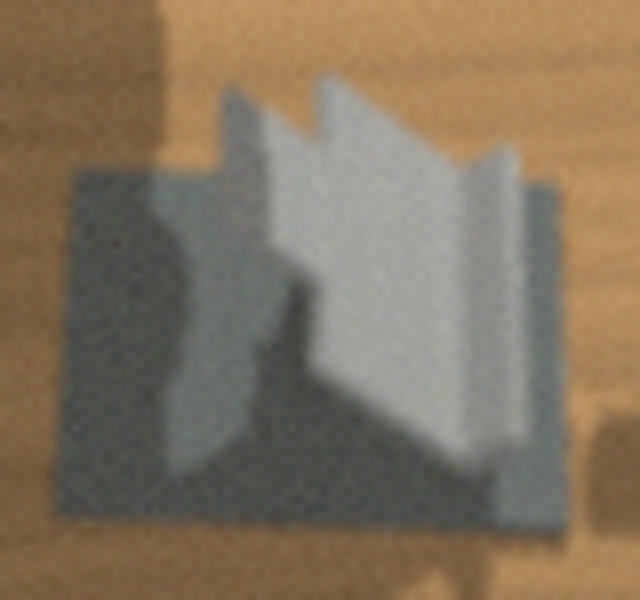

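Run:
```python
from h import *
c=load('scene0')
def pts(o,yaw):
    Rr=Ro.from_euler('z',yaw,degrees=True); S=.70711
    f=lambda x,u,n:(np.array(o)+Rr.apply([x,(-u+n)*S,(u+n)*S]))  # u up slope, n normal, from rest_lay
    L={'tongue end':[(22e-3,0,-.006),(-22e-3,0,-.006)],'tongue end bottom':[(22e-3,0,-.011),(-22e-3,0,-.011)],'tongue root':[(.022,-.037,-.006),(-.022,-.037,-.006)],'wide':[(.05,-.037,-.006),(-.05,-.037,-.006)],'foot':[(.05,-.092,-.006),(-.05,-.092,-.006)],'liptop':[(.05,-.092,.010),(-.05,-.092,.010)]}
    for k,v in L.items(): print(k,((proj(c,[f(*a) for a in v])-[315,175])*8).round(0).tolist())
pts((.4895,-.004,.091),-4.7)
```

```text
tongue end [[221.0, 220.0], [225.0, 90.0]]
tongue end bottom [[207.0, 228.0], [212.0, 98.0]]
tongue root [[318.0, 286.0], [320.0, 156.0]]
wide [[317.0, 371.0], [321.0, 77.0]]
foot [[457.0, 463.0], [453.0, 172.0]]
liptop [[503.0, 440.0], [496.0, 147.0]]
```

Predicted plate corners match the picture to within about 1 px (the dark strip is a shadow). That puts rest_lay at about (0.4895, -0.004, 0.091), yaw -4.7°. Now I'll plan the carry.

```bash
cat >> h.py <<'E'
S=.5**.5
LAY=np.array([.4895,-.004,.091]); RZ=Ro.from_euler('z',-4.7,degrees=True)
RLAY=RZ*Ro.from_matrix(np.array([[1,0,0],[0,-S,S],[0,S,S]]).T[:, [1,0,2]]) # placeholder, fixed below
_x=np.array([0,-S,S]);_z=np.array([0,S,S]);RLAY=RZ*Ro.from_matrix(np.c_[_x,np.cross(_z,_x),_z])
# grasp 1: clamp in tool
G1R=Ro.from_matrix([[0,1,0],[1,0,0],[0,0,-1]])*Ro.from_rotvec([0,0,0]); 
def tool1(center,Rcl,G,lug):  # clamp->tool pose; G = clamp rot in tool, lug = lug pos in tool
    T=Rcl*G.inv(); return np.asarray(center)+Rcl.apply([.027,0,0])-T.apply(lug),T
_p=-.0394; G1=Ro.from_matrix([[0,1,0],[np.cos(_p),0,_p],[_p,0,-np.cos(_p)]]); L1=np.array([0,.0015,.0004])
def layoff(u,n): return LAY+RLAY.apply([u,0,n])
E
python3 - <<'E'
from h import *
s=read_state(); print(s['tcp_pos'],G1.as_matrix())
p,T=tool1(layoff(.006,.06),RLAY,G1,L1); print(p,T.as_matrix()[:,2],T.as_matrix()[:,0])
m=Ro.from_rotvec(s['tool_rot'])
plan([((.53,-.36,.24),m,4),(p+[0,-.04,.09],T,12),(p,T,3)],10)
E
```

```text
[ 0.5325 -0.3731  0.0979] [[ 0.      1.      0.    ]
 [ 0.9992  0.     -0.0394]
 [-0.0394  0.     -0.9992]]
[0.4912 0.0164 0.156 ] [-0.0556 -0.6764 -0.7344] [ 0.9966 -0.0819 -0.    ]
[-1.0, -3.0, -36.0, 0.0, 0.0, 0.0, 10]
[-1.0, -3.0, -35.0, 0.0, 0.0, 0.0, 10]
[-2.0, -3.0, -36.0, 0.0, 0.0, 0.0, 10]
[-1.0, -3.0, -35.0, 0.0, 0.0, 0.0, 10]
--
[-11.0, -26.0, -1.0, -0.062, 0.006, -0.016, 10]
[-10.0, -26.0, -2.0, -0.062, 0.006, -0.016, 10]
[-10.0, -26.0, -4.0, -0.062, 0.006, -0.016, 10]
[-10.0, -26.0, -6.0, -0.062, 0.006, -0.016, 10]
[-9.0, -26.0, -7.0, -0.062, 0.005, -0.016, 10]
[-9.0, -25.0, -9.0, -0.062, 0.006, -0.016, 10]
[-8.0, -25.0, -10.0, -0.062, 0.005, -0.016, 10]
[-8.0, -24.0, -12.0, -0.062, 0.006, -0.016, 10]
[-7.0, -24.0, -14.0, -0.062, 0.005, -0.016, 10]
[-7.0, -23.0, -15.0, -0.061, 0.006, -0.015, 10]
[-6.0, -22.0, -17.0, -0.062, 0.005, -0.016, 10]
[-6.0, -21.0, -17.0, -0.061, 0.006, -0.015, 10]
--
[-1.0, -30.0, 13.0, 0.0, 0.0, 0.0, 10]
[-1.0, -30.0, 13.0, 0.0, 0.0, 0.0, 10]
[-1.0, -30.0, 13.0, 0.0, 0.0, 0.0, 10]
--
```

>>> drive_tool:
  steps:
    - [-1, -3, -35, 0, 0, 0, 10]
    - [-1, -3, -35, 0, 0, 0, 10]
    - [-2, -3, -35, 0, 0, 0, 10]
    - [-1, -3, -35, 0, 0, 0, 10]
    - [0, 0, 0, 0, 0, 0, 10]

```text
time: 5.38
tcp_pos: [0.5317, -0.3607, 0.2427]
tool_rot: [3.108, -0.435, 0.017]
ft_force: [0.1, -1.7, -1.2]
width: 0.0235
```

>>> drive_tool:
  steps:
    - [-11, -26, -1, -0.062, 0.006, -0.016, 10]
    - [-10, -26, -2, -0.062, 0.006, -0.016, 10]
    - [-10, -26, -4, -0.062, 0.006, -0.016, 10]
    - [-10, -26, -6, -0.062, 0.006, -0.016, 10]
    - [-9, -26, -7, -0.062, 0.005, -0.016, 10]

```text
time: 5.8
tcp_pos: [0.5127, -0.2179, 0.238]
tool_rot: [2.814, -0.278, -0.018]
ft_force: [1.0, 0.9, -3.1]
width: 0.0231
```

>>> drive_tool:
  steps:
    - [-9, -25, -9, -0.062, 0.006, -0.016, 10]
    - [-8, -25, -10, -0.062, 0.005, -0.016, 10]
    - [-8, -24, -12, -0.062, 0.006, -0.016, 10]
    - [-7, -24, -14, -0.062, 0.005, -0.016, 10]
    - [-7, -23, -15, -0.061, 0.006, -0.015, 10]

```text
time: 6.22
tcp_pos: [0.496, -0.0774, 0.2409]
tool_rot: [2.514, -0.142, -0.035]
ft_force: [1.6, 0.4, -2.4]
width: 0.0234
```

>>> drive_tool:
  steps:
    - [-6, -22, -17, -0.062, 0.005, -0.016, 10]
    - [-6, -21, -17, -0.061, 0.006, -0.015, 10]
    - [0, 0, 0, 0, 0, 0, 10]
    - [0, 0, 0, 0, 0, 0, 10]
    - [0, 0, 0, 0, 0, 0, 10]

```text
time: 6.63
tcp_pos: [0.4902, -0.0238, 0.2417]
tool_rot: [2.394, -0.096, -0.043]
ft_force: [-0.2, -0.1, -2.0]
width: 0.0235
```

Run:
```python
from h import *
s=read_state(); print(s['tcp_pos'],s['q'],s['width'],s['joint_velocities'])
p,T=tool1(layoff(.006,.06),RLAY,G1,L1); print(Ro.from_rotvec(s['tool_rot']).as_matrix()[:,2],T.as_matrix()[:,2])
plan([(p,T,6)],10)
```

```text
[ 0.4902 -0.0238  0.2417] [-1.0566  0.3535  0.7432  1.711   0.4428  1.4924 -0.497 ] 0.023538152412194348 [ 0.0275 -0.0235  0.0304 -0.0023  0.0063  0.0013 -0.0005]
[-0.0582 -0.6759 -0.7347] [-0.0556 -0.6764 -0.7344]
[0.0, -15.0, 6.0, 0.0, 0.0, 0.001, 10]
[0.0, -15.0, 6.0, 0.0, 0.001, 0.0, 10]
[-1.0, -14.0, 6.0, 0.0, 0.0, 0.001, 10]
[0.0, -15.0, 6.0, 0.0, 0.001, 0.0, 10]
[-1.0, -14.0, 6.0, 0.0, 0.0, 0.001, 10]
[0.0, -15.0, 6.0, 0.0, 0.001, 0.0, 10]
--
```

>>> drive_tool:
  steps:
    - [0, -15, 6, 0, 0, 0.001, 10]
    - [0, -15, 6, 0, 0.001, 0, 10]
    - [-1, -15, 6, 0, 0, 0.001, 10]
    - [0, -15, 6, 0, 0.001, 0, 10]
    - [-1, -15, 6, 0, 0, 0, 10]

```text
time: 7.05
tcp_pos: [0.4911, 0.0118, 0.1677]
tool_rot: [2.395, -0.099, -0.039]
ft_force: [0.3, -0.2, -3.0]
width: 0.0235
```

>>> drive_tool:
  steps:
    - [0, -14, 6, 0, 0.001, 0, 10]
    - [0, 0, 0, 0, 0, 0, 10]
    - [0, 0, 0, 0, 0, 0, 10]

```text
time: 7.3
tcp_pos: [0.4918, 0.0176, 0.1551]
tool_rot: [2.393, -0.096, -0.038]
ft_force: [-0.1, -0.6, -1.8]
width: 0.0233
```

Run:
```python
from h import *
a=cam('scene','sc3');b=cam('side','s3');s=read_state()
T=Ro.from_rotvec(s['tool_rot']);Rc=T*G1; lug=np.array(s['tcp_pos'])+T.apply(L1); ce=lug-Rc.apply([.027,0,0])
print(s['tcp_pos'],'clamp rel lay (x,y,n)',RLAY.inv().apply(ce-LAY),(RLAY.inv()*Rc).as_rotvec())
X=[ce+Rc.apply(v) for v in([-.092,-.025,0],[-.092,.025,0],[-.012,.032,.006],[-.012,-.032,.006])]
o=np.zeros((600,800,3),np.uint8)
for c,x,y,k in((a,300,120,0),(b,190,200,1)):
    q=(proj(c,X)-[x,y])*4; im=cv2.resize(c['img'][y:y+130,x:x+100],(400,520),interpolation=cv2.INTER_CUBIC)
    for u in q: cv2.circle(im,tuple(int(v) for v in u),3,(255,0,0),1)
    o[:520,400*k:400*k+400]=im
cv2.imwrite('pics/c3.png',o[:,:,::-1])
```

```text
[0.4923 0.017  0.1564] clamp rel lay (x,y,n) [0.0058 0.0012 0.0608] [ 0.0014  0.0009 -0.0014]
```

View pics/c3.png

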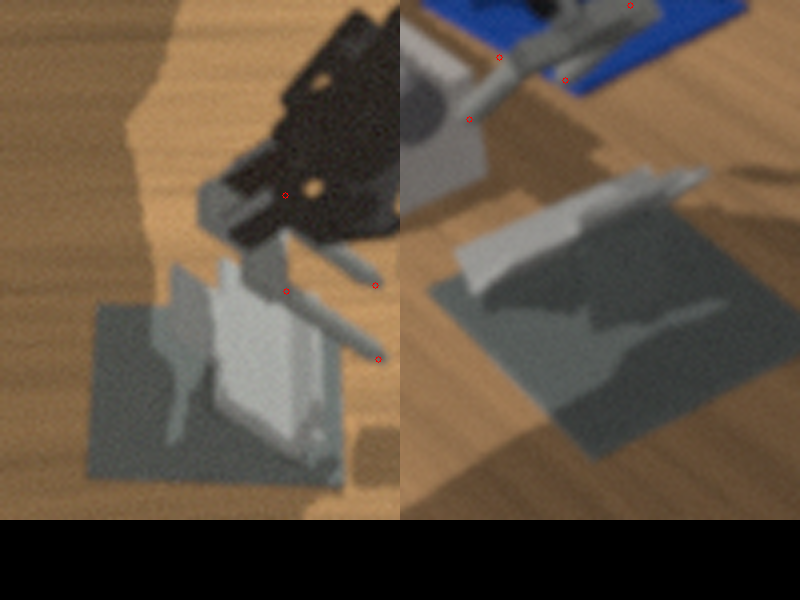

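The predicted tips fall on the imaged tips in both views (e.g. left panel (379,359)), so I'll lower it.

Run:
```python
from h import *
p,T=tool1(layoff(.004,.012),RLAY,G1,L1); q,_=tool1(layoff(.002,.0015),RLAY,G1,L1)
plan([(p,T,4),(q,T,2)],10)
```

```text
[0.0, 0.0, 12.0, 0.0, 0.0, 0.0, 10]
[0.0, 0.0, 12.0, 0.0, 0.0, 0.0, 10]
[-1.0, 0.0, 12.0, 0.0, -0.001, -0.001, 10]
[0.0, 0.0, 13.0, -0.001, 0.0, 0.0, 10]
--
[0.0, -1.0, 5.0, 0.0, 0.0, 0.0, 10]
[0.0, 0.0, 5.0, 0.0, 0.0, 0.0, 10]
--
```

>>> drive_tool:
  steps:
    - [0, 0, 12, 0, 0, 0, 10]
    - [0, 0, 12, 0, 0, 0, 10]
    - [-1, 0, 12, 0, 0, 0, 10]
    - [0, 0, 12, 0, 0, 0, 10]
    - [0, 0, 0, 0, 0, 0, 10]

```text
time: 7.82
tcp_pos: [0.4876, -0.0172, 0.1205]
tool_rot: [2.394, -0.102, -0.039]
ft_force: [0.2, -0.5, -2.9]
width: 0.0237
```

>>> drive_tool:
  steps:
    - [0, -1, 4, 0, 0, 0, 10]
    - [0, 0, 3, 0, 0, 0, 10]
    - [0, 0, 2, 0, 0, 0, 10]
    - [0, 0, 0, 0, 0, 0, 10]
    - [0, 0, 0, 0, 0, 0, 10]

```text
time: 8.23
tcp_pos: [0.4882, -0.02, 0.1135]
tool_rot: [2.396, -0.098, -0.036]
ft_force: [-0.7, -0.5, -2.0]
width: 0.0233
```

```bash
cat > chk.py <<'E'
from h import *
s=read_state()
T=Ro.from_rotvec(s['tool_rot']);Rc=T*G1; lug=np.array(s['tcp_pos'])+T.apply(L1); ce=lug-Rc.apply([.027,0,0])
print(s['tcp_pos'],s['ft_force'],'clamp rel lay (x,y,n)',RLAY.inv().apply(ce-LAY),(RLAY.inv()*Rc).as_rotvec())
E
python3 chk.py
```

```text
[ 0.4882 -0.02    0.1135] [-0.6756 -0.5306 -1.9651] clamp rel lay (x,y,n) [0.0017 0.     0.0041] [ 0.0017  0.0016 -0.0005]
```

>>> drive_tool:
  steps:
    - [0, 0, 2, 0, 0, 0, 10]
    - [0, 0, 1, 0, 0, 0, 10]
    - [0, 0, 0, 0, 0, 0, 10]

```text
time: 8.48
tcp_pos: [0.4881, -0.022, 0.1112]
tool_rot: [2.396, -0.098, -0.036]
ft_force: [0.1, 1.7, 0.4]
width: 0.0235
```

```bash
python3 chk.py
```

```text
[ 0.4881 -0.022   0.1112] [0.1242 1.6521 0.4358] clamp rel lay (x,y,n) [0.0015 0.0001 0.0011] [ 0.0019  0.0016 -0.0005]
```

Light contact, so I'll release.

>>> drive_tool:
  steps:
    - [0, 0, 0, 0, 0, 0, 32]
    - [0, 0, 0, 0, 0, 0, 45]
    - [0, 0, 0, 0, 0, 0, 50]
    - [0, 0, 0, 0, 0, 0, 50]
    - [0, 0, 0, 0, 0, 0, 50]

```text
time: 8.9
tcp_pos: [0.4878, -0.0223, 0.1111]
tool_rot: [2.395, -0.098, -0.037]
ft_force: [0.3, -0.9, -0.1]
width: 0.0499
```

>>> drive_tool:
  steps:
    - [0, 0, -15, 0, 0, 0, 50]
    - [0, 0, -30, 0, 0, 0, 50]
    - [0, 0, -35, 0, 0, 0, 50]
    - [0, 0, -30, 0, 0, 0, 50]
    - [0, 0, 0, 0, 0, 0, 50]

```text
time: 9.32
tcp_pos: [0.4961, 0.0573, 0.195]
tool_rot: [2.4, -0.093, -0.028]
ft_force: [0.3, 0.6, -0.5]
width: 0.05
```

Run:
```python
from h import *
w=cam('wrist','w4');a=cam('scene','sc4');b=cam('side','s4');s=read_state();print(s['tcp_pos'],s['q'])
X=[LAY+RLAY.apply(v) for v in([-.012,-.032,.006],[-.012,.032,.006],[.012,.032,.006],[.012,-.032,.006],[.042,.013,.006],[.042,-.013,.006],[-.092,-.025,0],[-.092,.025,0])]
print(proj(w,X).round())
o=np.zeros((600,800,3),np.uint8)
def put(c,x,y,W,H,k,ox,oy):
    im=cv2.resize(c['img'][y:y+H,x:x+W],(int(W*k),int(H*k)),interpolation=cv2.INTER_CUBIC)
    for u in (proj(c,X)-[x,y])*k: cv2.circle(im,tuple(int(v) for v in u),3,(255,0,0),1)
    o[oy:oy+im.shape[0],ox:ox+im.shape[1]]=im
put(w,0,0,640,480,.8,0,0); put(a,315,160,80,100,3.5,515,0); put(b,190,220,120,100,2.4,515,355)
cv2.imwrite('pics/c4.png',o[:,:,::-1])
```

```text
[0.4936 0.0516 0.1916] [-1.0902  0.4818  0.6841  1.6665  0.3474  1.4786 -0.5897]
[[263. 179.]
 [365. 179.]
 [364. 217.]
 [265. 217.]
 [334. 261.]
 [295. 261.]
 [272.  45.]
 [355.  45.]]Traceback (most recent call last):
  File "<stdin>", line 10, in <module>
  File "<stdin>", line 9, in put
ValueError: could not broadcast input array from shape (240,288,3) into shape (240,285,3)
```

Run:
```python
from h import *
w=load('w4');a=load('sc4');b=load('s4')
X=[LAY+RLAY.apply(v) for v in([-.012,-.032,.006],[-.012,.032,.006],[.012,.032,.006],[.012,-.032,.006],[.042,.013,.006],[.042,-.013,.006],[-.092,-.025,0],[-.092,.025,0])]
o=np.zeros((600,800,3),np.uint8)
def put(c,x,y,W,H,k,ox,oy):
    im=cv2.resize(c['img'][y:y+H,x:x+W],(int(W*k),int(H*k)),interpolation=cv2.INTER_CUBIC)
    for u in (proj(c,X)-[x,y])*k: cv2.circle(im,tuple(int(v) for v in u),3,(255,0,0),1)
    o[oy:oy+im.shape[0],ox:ox+im.shape[1]]=im
put(w,0,0,640,480,.8,0,0); put(a,315,160,80,100,3.5,515,0); put(b,190,220,115,100,2.4,515,355)
cv2.imwrite('pics/c4.png',o[:,:,::-1])
```

```text
(no output)
```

View pics/c4.png

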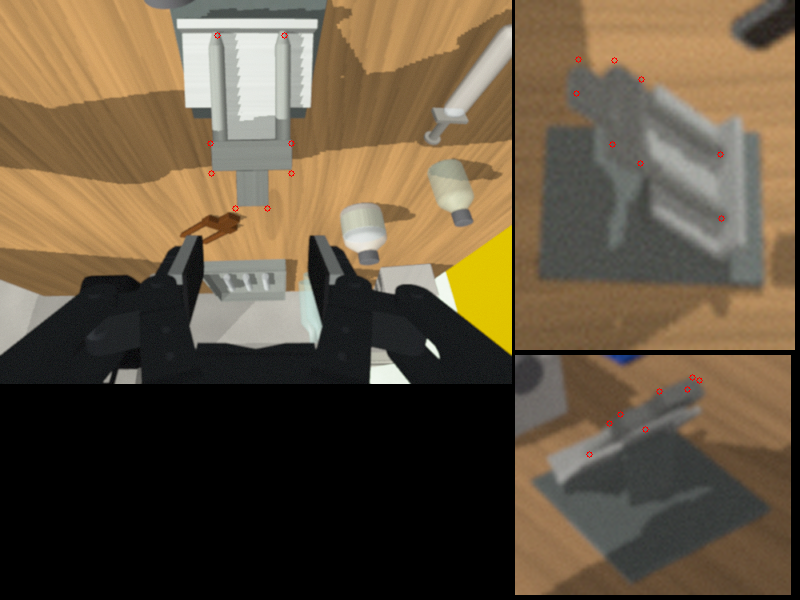

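The clamp lies on the rest: in the wrist panel its crown is at (213–292, 140–170) against predicted (211–291, 143–173), with tips at the lip and centred on the plate. Next I'll swing the tool over to approach along the lug.

```bash
cat >> h.py <<'E'
G2=Ro.from_matrix([[0,1,0],[0,0,-1],[-1,0,0]])  # columns: clamp x,y,z in tool; tool z=-clamp x, tool x=clamp y, tool y=-clamp z
T2=RLAY*G2.inv()
def reg(d,dy=0,dz=0): return LAY+RLAY.apply([d,dy,dz])  # TCP at d along clamp x from clamp_center
E
python3 - <<'E'
from h import *
print(T2.as_matrix())
s=read_state(); m=Ro.from_rotvec(s['tool_rot'])
plan([((.49,.0,.30),m,4),(reg(.13),T2,16),(reg(.085),T2,2)],60)
E
```

```text
[[ 0.9966 -0.0579  0.0579]
 [-0.0819 -0.7047  0.7047]
 [-0.     -0.7071 -0.7071]]
[0.0, 28.0, -11.0, 0.0, 0.0, 0.0, 60]
[0.0, 28.0, -11.0, 0.0, 0.0, 0.0, 60]
[0.0, 28.0, -11.0, 0.0, 0.0, 0.0, 60]
[1.0, 28.0, -12.0, 0.0, 0.0, 0.0, 60]
--
[0.0, -1.0, 9.0, 0.096, 0.0, 0.0, 60]
[0.0, 0.0, 10.0, 0.096, 0.0, 0.0, 60]
[0.0, 1.0, 9.0, 0.096, 0.0, 0.0, 60]
[0.0, 2.0, 9.0, 0.096, 0.0, 0.0, 60]
[0.0, 3.0, 9.0, 0.096, 0.0, 0.0, 60]
[0.0, 4.0, 9.0, 0.095, 0.0, 0.0, 60]
[0.0, 5.0, 8.0, 0.096, 0.0, 0.0, 60]
[0.0, 6.0, 8.0, 0.095, 0.0, 0.0, 60]
[0.0, 6.0, 7.0, 0.096, 0.0, 0.0, 60]
[0.0, 7.0, 7.0, 0.095, 0.0, 0.0, 60]
[0.0, 7.0, 6.0, 0.096, 0.0, 0.0, 60]
[0.0, 8.0, 5.0, 0.095, 0.0, 0.0, 60]
[0.0, 8.0, 4.0, 0.096, 0.0, 0.0, 60]
[0.0, 9.0, 4.0, 0.095, 0.0, 0.0, 60]
[0.0, 9.0, 2.0, 0.096, 0.0, 0.001, 60]
[-1.0, 10.0, 2.0, 0.095, -0.001, 0.0, 60]
--
[0.0, 0.0, 22.0, 0.0, 0.0, 0.0, 60]
[0.0, 0.0, 23.0, 0.0, 0.0, 0.0, 60]
--
```

>>> drive_tool:
  steps:
    - [0, 28, -11, 0, 0, 0, 60]
    - [0, 28, -11, 0, 0, 0, 60]
    - [0, 28, -11, 0, 0, 0, 60]
    - [0, 28, -11, 0, 0, 0, 60]
    - [0, -1, 9, 0.096, 0, 0, 60]

```text
time: 9.88
tcp_pos: [0.4894, -0.0062, 0.2948]
tool_rot: [2.489, -0.1, -0.031]
ft_force: [0.2, -0.2, -0.4]
width: 0.0599
```

>>> drive_tool:
  steps:
    - [0, 0, 10, 0.096, 0, 0, 60]
    - [0, 1, 9, 0.096, 0, 0, 60]
    - [0, 2, 9, 0.096, 0, 0, 60]
    - [0, 3, 9, 0.096, 0, 0, 60]
    - [0, 4, 9, 0.096, 0, 0, 60]

```text
time: 10.3
tcp_pos: [0.4859, -0.0364, 0.2546]
tool_rot: [2.975, -0.124, -0.008]
ft_force: [0.5, -0.2, -1.1]
width: 0.0603
```

>>> drive_tool:
  steps:
    - [0, 5, 8, 0.096, 0, 0, 60]
    - [0, 6, 8, 0.095, 0, 0, 60]
    - [0, 6, 7, 0.096, 0, 0, 60]
    - [0, 7, 7, 0.095, 0, 0, 60]
    - [0, 7, 6, 0.096, 0, 0, 60]

```text
time: 10.72
tcp_pos: [0.4836, -0.0669, 0.2181]
tool_rot: [-2.825, 0.119, -0.023]
ft_force: [-0.4, -0.6, -0.3]
width: 0.0598
```

>>> drive_tool:
  steps:
    - [0, 8, 5, 0.095, 0, 0, 60]
    - [0, 8, 4, 0.096, 0, 0, 60]
    - [0, 9, 4, 0.095, 0, 0, 60]
    - [0, 9, 2, 0.096, 0, 0, 60]
    - [0, 10, 2, 0.095, 0, 0, 60]

```text
time: 11.13
tcp_pos: [0.481, -0.0975, 0.1813]
tool_rot: [-2.349, 0.1, -0.044]
ft_force: [0.3, 0.5, -0.8]
width: 0.0601
```

>>> drive_tool:
  steps:
    - [0, 0, 0, 0, 0, 0, 60]
    - [0, 0, 0, 0, 0, 0, 60]
    - [0, 0, 0, 0, 0, 0, 60]

```text
time: 11.38
tcp_pos: [0.4813, -0.0963, 0.1817]
tool_rot: [-2.355, 0.098, -0.04]
ft_force: [-0.1, 0.8, 0.1]
width: 0.0598
```

Run:
```python
from h import *
s=read_state();print(s['time'],s['tcp_pos'],reg(.13),s['q'],s['joint_velocities']);print(Ro.from_rotvec(s['tool_rot']).as_matrix())
plan([(reg(.085),T2,4)],60)
```

```text
11.3833 [ 0.4813 -0.0963  0.1817] [ 0.482  -0.0956  0.1829] [-0.034   0.5245  0.8349  1.7268 -0.9188  1.7145  0.9463] [-0.0431 -0.0365 -0.0011 -0.0143 -0.0024  0.004   0.0013]
[[ 0.9965 -0.0592  0.0585]
 [-0.0832 -0.7048  0.7045]
 [-0.0005 -0.7069 -0.7073]]
[0.0, 0.0, 11.0, 0.0, 0.0, 0.0, 60]
[0.0, 0.0, 11.0, 0.0, 0.0, 0.0, 60]
[0.0, -1.0, 11.0, 0.0, 0.0, -0.001, 60]
[1.0, 0.0, 12.0, 0.0, -0.001, 0.0, 60]
--
```

>>> drive_tool:
  steps:
    - [0, 0, 20, 0, 0, 0, 60]
    - [0, 0, 25, 0, 0, 0, 60]
    - [0, -1, 25, 0, 0, 0, 60]
    - [1, 0, 20, 0, 0, 0, 60]
    - [0, 0, 12, 0, 0, 0, 60]

```text
time: 11.8
tcp_pos: [0.4888, -0.0195, 0.1111]
tool_rot: [-2.353, 0.089, -0.04]
ft_force: [-1.0, 0.3, 0.9]
width: 0.0599
```

>>> drive_tool:
  steps:
    - [0, 0, 5, 0, 0, 0, 55]
    - [0, 0, 3, 0, 0, 0, 50]
    - [0, 0, 0, 0, 0, 0, 50]
    - [0, 0, 0, 0, 0, 0, 50]

```text
time: 12.13
tcp_pos: [0.4896, -0.0185, 0.1061]
tool_rot: [-2.355, 0.095, -0.043]
ft_force: [-0.8, 0.8, 0.5]
width: 0.05
```

Run:
```python
from h import *
s=read_state();T=Ro.from_rotvec(s['tool_rot']);print(s['tcp_pos'],s['ft_force'],'rel lay',RLAY.inv().apply(np.array(s['tcp_pos'])-LAY),(T2.inv()*T).as_rotvec())
w=cam('wrist','w5'); X=[LAY+RLAY.apply(v) for v in([-.012,-.032,.006],[-.012,.032,.006],[.012,.032,.006],[.012,-.032,.006],[.042,.013,.006],[.042,-.013,.006])]
im=w['img'].copy()
for u in proj(w,X): cv2.circle(im,tuple(int(v) for v in u),4,(255,0,0),1)
cv2.imwrite('pics/w5m.png',im[:,:,::-1])
```

```text
[ 0.4896 -0.0185  0.1061] [-0.8021  0.8226  0.4646] rel lay [0.0209 0.0013 0.0005] [ 0.0001  0.0019 -0.0021]
```

View pics/w5m.png

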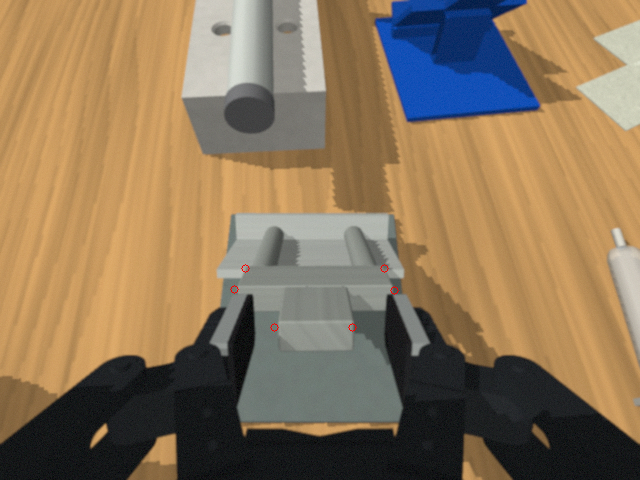

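The lug sits between the open pads and its top edge matches the prediction within 4 px. Both empty holes are visible at (222,28) and (287,28). I'll grip.

>>> drive_tool:
  steps:
    - [0, 0, 3, 0, 0, 0, 50]
    - [0, 0, 0, 0, 0, 0, 35]
    - [0, 0, 0, 0, 0, 0, 15]
    - [0, 0, 0, 0, 0, 0, 10]
    - [0, 0, 0, 0, 0, 0, 10]
  squeeze: 70

```text
time: 12.6
tcp_pos: [0.4895, -0.0159, 0.1033]
tool_rot: [-2.354, 0.096, -0.042]
ft_force: [0.3, -1.5, -0.2]
width: 0.0247
```

>>> drive_tool:
  steps:
    - [0, 0, 0, 0, 0, 0, 10]
    - [0, 0, 0, 0, 0, 0, 10]
    - [0, 0, 0, 0, 0, 0, 10]

```text
time: 12.85
tcp_pos: [0.4895, -0.0159, 0.1032]
tool_rot: [-2.354, 0.096, -0.042]
ft_force: [-0.5, -2.0, -0.0]
width: 0.0244
```

Run:
```python
from h import *
s=read_state();T=Ro.from_rotvec(s['tool_rot']);print(s['tcp_pos'],s['width'],s['ft_force'],'rel lay',RLAY.inv().apply(np.array(s['tcp_pos'])-LAY),(T2.inv()*T).as_rotvec())
w=load('w5'); print('holes',onz(w,(222,28),.06),onz(w,(287,28),.06))
h=cv2.cvtColor(w['img'],cv2.COLOR_RGB2HSV)[10:50,205:305]
# pole end centre, edges
print('pole end', onz(w,(249,108),.075))
c=load('scene0'); print('hole scene',onz(c,(452.5,199),.06))
```

```text
[ 0.4895 -0.0159  0.1032] 0.024409075066074024 [-0.5184 -1.9502 -0.0454] rel lay [0.017  0.001  0.0003] [ 0.0007  0.001  -0.0012]
holes [0.435  0.2289 0.06  ] [0.4852 0.2247 0.06  ]
pole end [0.4584 0.1252 0.075 ]
hole scene [0.4895 0.2275 0.06  ]
```

Run:
```python
from h import *
s=read_state(); m=Ro.from_rotvec(s['tool_rot']); p0=np.array(s['tcp_pos'])
e=plan([(p0+m.apply([0,-.06,-.03]),m,4),((.475,.06,.28),down(-3),9),((.464,.165,.27),down(-2),4)],10)
```

```text
[0.0, -15.0, -7.0, 0.0, 0.0, 0.0, 10]
[0.0, -15.0, -8.0, 0.0, 0.0, 0.0, 10]
[0.0, -15.0, -8.0, 0.0, 0.0, 0.0, 10]
[0.0, -15.0, -7.0, 0.0, 0.0, 0.0, 10]
--
[-2.0, -13.0, -5.0, -0.087, -0.001, -0.003, 10]
[-2.0, -13.0, -6.0, -0.087, -0.002, -0.003, 10]
[-2.0, -12.0, -7.0, -0.087, -0.001, -0.003, 10]
[-2.0, -11.0, -8.0, -0.087, -0.002, -0.003, 10]
[-2.0, -11.0, -9.0, -0.088, -0.001, -0.003, 10]
[-2.0, -10.0, -10.0, -0.087, -0.002, -0.003, 10]
[-3.0, -9.0, -10.0, -0.088, -0.001, -0.003, 10]
[-2.0, -8.0, -11.0, -0.087, -0.001, -0.003, 10]
[-3.0, -7.0, -12.0, -0.088, -0.002, -0.003, 10]
--
[-4.0, -26.0, 3.0, 0.0, 0.0, -0.004, 10]
[-4.0, -26.0, 2.0, 0.0, 0.0, -0.005, 10]
[-4.0, -26.0, 3.0, 0.0, 0.0, -0.004, 10]
[-3.0, -27.0, 2.0, 0.0, 0.0, -0.005, 10]
--
```

>>> drive_tool:
  steps:
    - [0, -5, -5, 0, 0, 0, 10]
    - [0, -17, -8, 0, 0, 0, 10]
    - [0, -18, -8, 0, 0, 0, 10]
    - [0, -20, -9, 0, 0, 0, 10]
    - [-2, -13, -5, -0.087, -0.001, -0.003, 10]

```text
time: 13.27
tcp_pos: [0.4887, 0.0099, 0.1792]
tool_rot: [-2.441, 0.101, -0.036]
ft_force: [-0.5, 0.3, -2.8]
width: 0.0245
```

>>> drive_tool:
  steps:
    - [-2, -13, -6, -0.087, -0.002, -0.003, 10]
    - [-2, -12, -7, -0.087, -0.001, -0.003, 10]
    - [-2, -11, -8, -0.087, -0.002, -0.003, 10]
    - [-2, -11, -9, -0.088, -0.001, -0.003, 10]
    - [-2, -10, -10, -0.087, -0.002, -0.003, 10]

```text
time: 13.68
tcp_pos: [0.4813, 0.0413, 0.2445]
tool_rot: [-2.88, 0.09, -0.018]
ft_force: [0.2, 0.1, -3.9]
width: 0.0247
```

>>> drive_tool:
  steps:
    - [-3, -9, -10, -0.088, -0.001, -0.003, 10]
    - [-2, -8, -11, -0.087, -0.001, -0.003, 10]
    - [-3, -7, -12, -0.088, -0.002, -0.003, 10]
    - [0, 0, 0, 0, 0, 0, 10]
    - [0, 0, 0, 0, 0, 0, 10]

```text
time: 14.1
tcp_pos: [0.474, 0.0622, 0.2802]
tool_rot: [-3.14, 0.074, 0.001]
ft_force: [-0.3, -0.9, -3.0]
width: 0.0243
```

>>> drive_tool:
  steps:
    - [-4, -26, 2, 0, 0, -0.004, 10]
    - [-4, -26, 2, 0, 0, -0.004, 10]
    - [-4, -26, 2, 0, 0, -0.004, 10]
    - [-3, -27, 2, 0, 0, -0.004, 10]
    - [0, 0, 0, 0, 0, 0, 10]

```text
time: 14.52
tcp_pos: [0.4624, 0.1703, 0.2704]
tool_rot: [-3.139, 0.048, 0.006]
ft_force: [-1.2, -0.0, -2.9]
width: 0.0246
```

>>> drive_tool:
  steps:
    - [0, 0, 0, 0, 0, 0, 10]
    - [0, 0, 0, 0, 0, 0, 10]

```text
time: 14.68
tcp_pos: [0.4643, 0.1637, 0.2714]
tool_rot: [3.141, -0.061, -0.002]
ft_force: [0.2, -1.2, -2.5]
width: 0.0244
```

Run:
```python
from h import *
w=cam('wrist','w6');b=cam('side','s6');c=cam('scene','sc6');s=read_state();print(s['time'],s['tcp_pos'],s['q'],s['width']);print(Ro.from_rotvec(s['tool_rot']).as_matrix())
o=np.zeros((600,800,3),np.uint8);o[:420,:560]=cv2.resize(w['img'],(560,420))
def put(c,x,y,W,H,k,ox,oy):
    im=cv2.resize(c['img'][y:y+H,x:x+W],(int(W*k),int(H*k)),interpolation=cv2.INTER_CUBIC); o[oy:oy+im.shape[0],ox:ox+im.shape[1]]=im
put(b,80,120,120,150,2,560,0); put(c,395,130,160,90,2.5,0,420) if 0 else put(c,395,100,160,72,2.5,0,420)
put(c,395,140,160,72,2.5,400,420)
cv2.imwrite('pics/c6.png',o[:,:,::-1])
```

```text
14.8333 [0.4646 0.1637 0.272 ] [-1.0097  0.0734  0.6498  1.6768 -0.0458  1.4068 -0.3932] 0.024148799813610494
[[ 0.9992 -0.0394 -0.0005]
 [-0.0394 -0.9992  0.0006]
 [-0.0006 -0.0006 -1.    ]]
```

View pics/c6.png

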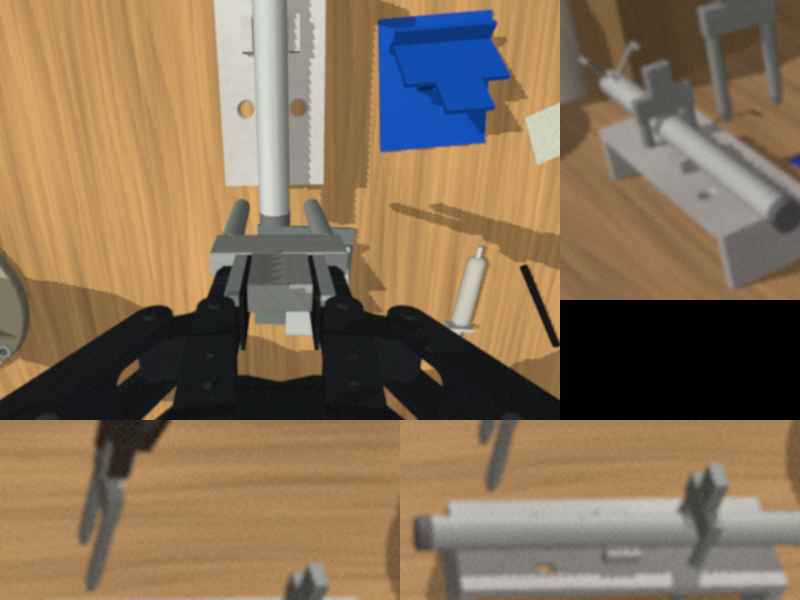

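Wrist panel: both empty holes are visible at (246,109) and (298,108) beside the pole, and the clamp is upright with legs at (238,215) and (318,215). I'll check the clamp attitude against three views and measure the holes.

Run:
```python
from h import *
w=load('w6');b=load('s6');c=load('sc6');s=read_state()
T=Ro.from_rotvec(s['tool_rot']);Rc=T*G2; ce=np.array(s['tcp_pos'])-Rc.apply([.017,0,0])
tips=[ce+Rc.apply([-.092,y,0]) for y in(-.025,.025)]; 
print('pred tips w',proj(w,tips),'side',proj(b,tips),'scene',proj(c,tips))
X=[ce+Rc.apply(v) for v in([.012,-.032,.006],[.012,.032,.006],[.042,-.013,.006],[.042,.013,.006],[.012,-.032,-.006],[.012,.032,-.006])]
print('crown top front corners, lug top front',proj(w,X).round(1)*560/640)
# holes
h=cv2.cvtColor(w['img'],cv2.COLOR_RGB2HSV); m=(h[...,1]>70).astype(np.uint8)
H=[]
for x0,x1 in((265,300),(324,362)):
    r=m[105:145,x0:x1]; n,l,st,ct=cv2.connectedComponentsWithStats(r)
    for i in range(1,n):
        if st[i][4]>30: print(st[i],ct[i]+[x0,105],onz(w,ct[i]+[x0,105],.058))
print('ends at tri: ')
# pole edges at several rows (low saturation bright) for direction
o1,d1=ray(w,(246*8/7,109*8/7))
for p in((281.1,124.6),(340.6,123.4)): print('manual',onz(w,p,.06),onz(w,p,.055))
# tri tips
def tri(obs):
    A=0;B=0
    for cc,p in obs:
        o,d=ray(cc,p);M=np.eye(3)-np.outer(d,d);A=A+M;B=B+M@o
    return np.linalg.solve(A,B)
print('tri near tip',tri([(b,(162.5,177)),(c,(429,148))]),tri([(b,(187.5,170)),(c,(432,166))]),'pred',tips)
```

```text
pred tips w [[279.8144 236.0955]
 [357.6221 236.1659]] side [[164.0005 179.934 ]
 [189.2509 170.8773]] scene [[427.7822 148.709 ]
 [430.8368 167.0258]]
crown top front corners, lug top front [[207.2875 259.7875]
 [349.825  259.875 ]
 [242.9875 294.7875]
 [313.6875 294.875 ]
 [208.8625 283.675 ]
 [348.25   283.7625]]
[  9  11  17  18 233] [281.8541 124.6309] [0.4358 0.2321 0.058 ]
[  8  10  17  18 233] [340.133  123.4549] [0.485  0.2311 0.058 ]
ends at tri: 
manual [0.4353 0.2322 0.06  ] [0.4349 0.2321 0.055 ]
manual [0.4853 0.2312 0.06  ] [0.4856 0.2311 0.055 ]
tri near tip [0.4399 0.1673 0.1668] [0.4878 0.1653 0.1643] pred [array([0.4395, 0.1647, 0.163 ]), array([0.4895, 0.1628, 0.163 ])]
```

Run:
```python
from h import *
w=load('w6'); g=cv2.GaussianBlur(w['img'],(3,3),0).mean(2).astype(int); h=cv2.cvtColor(w['img'],cv2.COLOR_RGB2HSV)
for x in(250,262,300,340,375,390): print('col',x,list(g[260:330:2,x]))
for r in(230,238,246,254): 
    q=h[r,235:395,1]<60; i=np.nonzero(np.diff(q.astype(int)))[0]+235; print('row',r,i.tolist())
for x in (268,272,276,280,356,360,364): print('sat col',x,h[220:265:2,x,1].tolist())
for r in(272,278,284,290,296,300,305): 
    q=h[r,215:420,1]<60; i=np.nonzero(np.diff(q.astype(int)))[0]+215; print('row',r,i.tolist())
```

```text
col 250 [np.int64(141), np.int64(140), np.int64(140), np.int64(140), np.int64(123), np.int64(97), np.int64(97), np.int64(98), np.int64(98), np.int64(98), np.int64(97), np.int64(98), np.int64(98), np.int64(100), np.int64(123), np.int64(157), np.int64(166), np.int64(168), np.int64(169), np.int64(166), np.int64(164), np.int64(165), np.int64(163), np.int64(138), np.int64(74), np.int64(30), np.int64(25), np.int64(25), np.int64(31), np.int64(33), np.int64(26), np.int64(34), np.int64(30), np.int64(26), np.int64(27)]
col 262 [np.int64(106), np.int64(103), np.int64(103), np.int64(106), np.int64(113), np.int64(98), np.int64(97), np.int64(98), np.int64(98), np.int64(97), np.int64(97), np.int64(97), np.int64(98), np.int64(100), np.int64(124), np.int64(159), np.int64(166), np.int64(168), np.int64(168), np.int64(166), np.int64(164), np.int64(148), np.int64(75), np.int64(30), np.int64(34), np.int64(46), np.int64(60), np.int64(70), np.int64(84), np.int64(93), np.int64(97), np.int64(99), np.int64(99), np.int64(100), np.int64(99)]
col 300 [np.int64(116), np.int64(116), np.int64(116), np.int64(115), np
[... 2351 characters left out ...]
ol 276 [131, 136, 135, 124, 44, 8, 11, 14, 11, 21, 3, 12, 10, 6, 26, 16, 19, 19, 7, 13, 16, 10, 10]
sat col 280 [131, 132, 135, 133, 111, 19, 16, 22, 19, 16, 16, 23, 14, 14, 20, 7, 10, 20, 36, 73, 94, 115, 120]
sat col 356 [134, 133, 140, 117, 24, 19, 12, 7, 13, 9, 13, 15, 8, 16, 6, 10, 8, 10, 8, 8, 12, 15, 15]
sat col 360 [135, 133, 137, 128, 83, 16, 14, 19, 15, 12, 14, 9, 12, 18, 11, 15, 11, 11, 12, 16, 8, 10, 12]
sat col 364 [132, 133, 137, 136, 133, 124, 92, 39, 16, 11, 19, 21, 8, 13, 12, 21, 7, 17, 9, 13, 13, 15, 15]
row 272 [246, 403]
row 278 [244, 403]
row 284 [241, 402]
row 290 [238, 401]
row 296 [238, 353, 354, 400]
row 300 [239, 354, 356, 400]
row 305 [239, 280, 281, 377, 378, 399]
```

```bash
cat > fit.py <<'E'
from h import *
from scipy.optimize import least_squares
w=load('w6');s=read_state()
T=Ro.from_rotvec(s['tool_rot']);tcp=np.array(s['tcp_pos'])
X=np.array([(12,-32,6),(12,32,6),(-12,-32,6),(42,0,6),(-92,-25,0),(-92,25,0)])/1000
U=np.array([(238,288),(401,288),(247,269),(319.5,324),(275,233),(355,233)],float)
W=np.array([[1,1],[1,1],[1,1],[0,1],[1,1],[1,1]])
def pose(v): return Ro.from_rotvec(v[:3])*T*G2, tcp-(T*G2).apply([.017,0,0])+v[3:]*.01
def res(v):
    R,p=pose(v); return ((proj(w,p+R.apply(X))-U)*W).ravel()
r=least_squares(res,np.zeros(6)); R,p=pose(r.x)
print('res',res(r.x).reshape(-1,2).round(1).tolist()); print('rot deg world',np.degrees(r.x[:3]),'shift mm',r.x[3:]*10)
print('clamp x axis',R.as_matrix()[:,0],'yaw of y axis',np.degrees(np.arctan2(R.as_matrix()[1,1],R.as_matrix()[0,1])))
tips=p+R.apply(X[4:]);print('tips',tips,'centre',p)
E
python3 fit.py
```

```text
res [[-0.0, 0.6], [0.1, -0.6], [-0.2, -1.5], [0.0, 0.7], [1.2, 0.5], [-1.1, 0.3]]
rot deg world [-0.9385  1.6559 -0.1955] shift mm [ 0.425   3.2412 -0.6769]
clamp x axis [0.0295 0.0157 0.9994] yaw of y axis -2.46992639137507
tips [[0.4373 0.1666 0.1631]
 [0.4873 0.1644 0.1616]] centre [0.465  0.1669 0.2543]
```

Run:
```python
from h import *
w=load('w6'); h=cv2.cvtColor(w['img'],cv2.COLOR_RGB2HSV)
m=cv2.medianBlur((h[...,1]<60).astype(np.uint8),5)
L=[];R=[]
for r in range(20,205,5):
    q=np.nonzero(m[r,230:400])[0]+230
    L.append(onz(w,(q[0],r),.06));  
    qq=q[q<385]; R.append(onz(w,(qq[-1]+1,r),.06))
L=np.array(L);R=np.array(R)
for A in(L,R):
    f=np.polyfit(A[:,1],A[:,0],1); rs=A[:,0]-np.polyval(f,A[:,1]); k=abs(rs)<.0015; f=np.polyfit(A[k,1],A[k,0],1); print('yaw',-np.degrees(np.arctan(f[0])),'x at y=.2317',np.polyval(f,.2317),k.sum(),len(k))
# pole: edges via brightness on rows
g=w['img'].astype(int).mean(2)
for r in(60,120,160,200): print(r,g[r,280:345:3].astype(int).tolist())
```

```text
yaw -0.9033373785262804 x at y=.2317 0.4110909693511522 37 37
yaw -0.9745248264024431 x at y=.2317 0.5108966225970126 37 37
60 [107, 105, 109, 116, 186, 203, 211, 214, 208, 202, 193, 184, 166, 147, 131, 110, 111, 114, 113, 113, 121, 145]
120 [158, 154, 144, 170, 181, 196, 209, 213, 217, 205, 197, 188, 171, 152, 135, 113, 102, 125, 103, 101, 103, 104]
160 [200, 202, 199, 200, 201, 184, 203, 214, 217, 212, 201, 190, 179, 155, 140, 120, 107, 140, 143, 145, 142, 143]
200 [201, 199, 204, 205, 208, 184, 199, 215, 216, 214, 205, 193, 184, 161, 141, 122, 108, 138, 148, 148, 147, 146]
```

>>> drive_tool:
  steps:
    - [-2, -16, 0, 0.004, 0.007, -0.006, 10]
    - [-2, -16, 0, 0.004, 0.007, -0.006, 10]
    - [-2, -16, 0, 0.004, 0.007, -0.006, 10]
    - [-1, -16, 0, 0.004, 0.007, -0.006, 10]
    - [0, 0, 20, 0, 0, 0, 10]

```text
time: 15.25
tcp_pos: [0.4598, 0.2363, 0.2552]
tool_rot: [-3.12, 0.008, -0.051]
ft_force: [0.8, 0.3, -2.5]
width: 0.0246
```

>>> drive_tool:
  steps:
    - [0, 0, 20, 0, 0, 0, 10]
    - [0, 0, 12, 0, 0, 0, 10]
    - [0, 0, 0, 0, 0, 0, 10]
    - [0, 0, 0, 0, 0, 0, 10]
    - [0, 0, 0, 0, 0, 0, 10]

```text
time: 15.67
tcp_pos: [0.4608, 0.2313, 0.2213]
tool_rot: [-3.125, 0.018, -0.045]
ft_force: [-0.6, 0.3, -2.4]
width: 0.0248
```

Run:
```python
from h import *
w=cam('wrist','w7');b=cam('side','s7');c=cam('scene','sc7');s=read_state();print(s['time'],s['tcp_pos'],s['ft_force'],s['q']);print(Ro.from_rotvec(s['tool_rot']).as_matrix())
o=np.zeros((600,800,3),np.uint8)
def put(c,x,y,W,H,k,ox,oy):
    im=cv2.resize(c['img'][y:y+H,x:x+W],(int(W*k),int(H*k)),interpolation=cv2.INTER_CUBIC); o[oy:oy+im.shape[0],ox:ox+im.shape[1]]=im
put(w,220,140,200,190,2.6,0,0); put(b,80,130,140,130,2,520,0); put(c,395,130,140,85,2,520,270)
cv2.imwrite('pics/c7.png',o[:,:,::-1])
```

```text
15.8167 [0.461  0.2309 0.2214] [ 0.2558 -1.1545 -2.3683] [-1.0654  0.1304  0.5969  1.7356 -0.0782  1.2648 -0.4635]
[[ 0.9995 -0.0119  0.0296]
 [-0.0124 -0.9998  0.0168]
 [ 0.0293 -0.0171 -0.9994]]
```

View pics/c7.png

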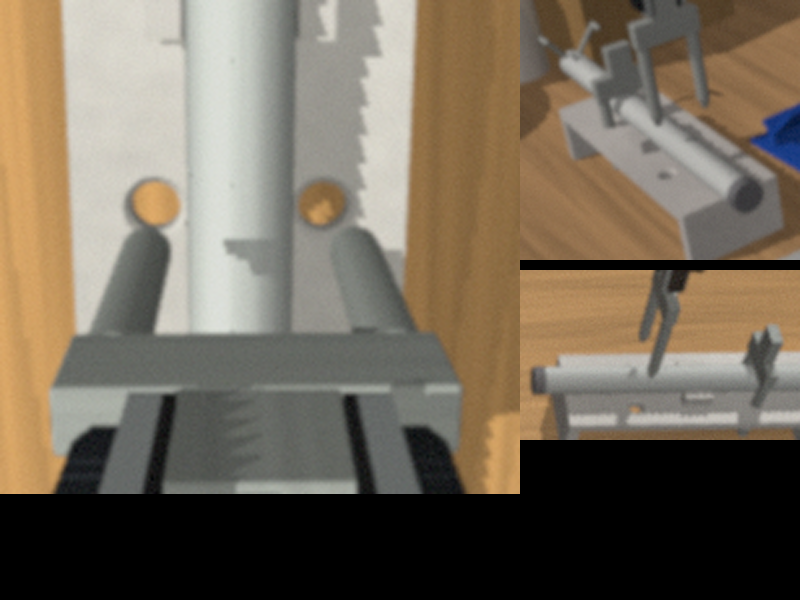

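```bash
sed -e "s/'w6'/'w7'/" fit.py > fit7.py
python3 - <<'E'
t=open('fit7.py').read()
i=t.index('X=np');j=t.index('def pose')
t=t[:i]+'''X=np.array([(12,-32,6),(12,32,6),(-12,-32,6),(-12,32,6),(-92,-25,0),(-92,25,0)])/1000
U=np.array([(53,388),(460,384),(76,335),(437,333),(151,240),(352,239)],float)/2.6+[220,140]
W=np.ones((6,2))
'''+t[j:]+'''
Hh=[onz(w,np.array(q)/2.6+[220,140],.06) for q in((153,204),(322,203))]
print('holes',Hh,np.linalg.norm(Hh[0]-Hh[1])); hm=(Hh[0]+Hh[1])/2; tm=tips.mean(0)
print('tips mid',tm,'holes mid',hm)
up=np.array([0,0,1]); print('need tips shift world',hm-tm,'; in tool',T.inv().apply((hm-tm)*[1,1,0])*1000)
'''
open('fit7.py','w').write(t)
E
python3 fit7.py
```

```text
res [[-0.1, 0.4], [0.7, 0.7], [-0.0, -0.6], [-0.8, -0.9], [0.7, 0.3], [-0.5, 0.2]]
rot deg world [0.0847 0.8094 0.1913] shift mm [ 0.3778  1.1726 -5.7556]
clamp x axis [-0.0154 -0.0183  0.9997] yaw of y axis -0.5219681846525533
tips [[0.4383 0.2343 0.1063]
 [0.4883 0.2338 0.1071]] centre [0.4619 0.2323 0.1987]
holes [array([0.4352, 0.2331, 0.06  ]), array([0.4852, 0.2324, 0.06  ])] 0.04993770168266136
tips mid [0.4633 0.234  0.1067] holes mid [0.4602 0.2327 0.06  ]
need tips shift world [-0.0031 -0.0013 -0.0467] ; in tool [-3.0877  1.3241 -0.1134]
```

>>> drive_tool:
  steps:
    - [-1, 0, 5, -0.006, -0.005, 0, 10]
    - [-1, 0, 10, -0.006, -0.005, 0, 10]
    - [0, 0, 15, 0, 0, 0, 10]
    - [0, 0, 10, 0, 0, 0, 10]
    - [0, 0, 0, 0, 0, 0, 10]

```text
time: 16.23
tcp_pos: [0.4578, 0.2301, 0.1775]
tool_rot: [-3.141, 0.019, -0.022]
ft_force: [-1.3, 0.3, -3.0]
width: 0.0245
```

>>> drive_tool:
  steps:
    - [0, 0, 0, 0, 0, 0, 10]
    - [0, 0, 0, 0, 0, 0, 10]

```text
time: 16.4
tcp_pos: [0.4595, 0.2307, 0.1806]
tool_rot: [-3.138, 0.02, -0.028]
ft_force: [-0.1, -0.5, -3.0]
width: 0.0245
```

Run:
```python
from h import *
w=cam('wrist','w8');s=read_state();print(s['time'],s['tcp_pos'],s['ft_force'],s['ft_torque']);print(Ro.from_rotvec(s['tool_rot']).as_matrix()[:,2])
h=cv2.cvtColor(w['img'],cv2.COLOR_RGB2HSV);g=w['img'].mean(2).astype(int)
# legs: dark/grey between plate (bright) ; print rows near the tips
for r in range(205,252,5): print(r,g[r,262:302:2].tolist(),'|',g[r,324:374:2].tolist())
```

```text
16.45 [0.4597 0.2308 0.1809] [ 0.2448  0.2669 -2.5092] [-0.0864 -0.0183 -0.0607]
[ 0.0187  0.0042 -0.9998]
205 [200, 203, 202, 203, 201, 204, 206, 201, 204, 206, 203, 206, 202, 204, 204, 192, 178, 194, 205, 209] | [178, 168, 156, 147, 135, 123, 115, 107, 114, 148, 149, 147, 149, 149, 146, 146, 145, 147, 145, 148, 146, 147, 147, 159, 202]
210 [203, 200, 198, 201, 197, 199, 198, 203, 203, 205, 205, 204, 205, 207, 208, 195, 179, 197, 203, 211] | [175, 164, 157, 149, 138, 125, 118, 108, 116, 147, 147, 147, 148, 151, 147, 147, 146, 147, 148, 143, 144, 142, 154, 168, 182]
215 [203, 203, 204, 201, 204, 205, 202, 205, 200, 201, 202, 205, 205, 205, 205, 194, 182, 195, 199, 211] | [176, 164, 154, 145, 135, 122, 115, 107, 117, 148, 147, 147, 147, 145, 147, 145, 145, 146, 146, 145, 147, 146, 150, 188, 208]
220 [205, 202, 203, 194, 156, 131, 142, 155, 166, 158, 155, 158, 167, 188, 205, 193, 185, 196, 203, 209] | [176, 167, 154, 145, 136, 122, 111, 104, 117, 143, 133, 119, 111, 104, 100, 100, 106, 106, 115, 126, 141, 143, 144, 150, 192]
225 [203, 197, 155, 118, 132, 148, 155, 158, 163, 161, 154, 1
[... 592 characters left out ...]
, 87, 81, 115, 144, 144, 143]
240 [203, 172, 123, 113, 105, 98, 91, 79, 78, 79, 75, 108, 198, 210, 203, 186, 116, 116, 119, 127] | [173, 162, 152, 142, 133, 119, 112, 104, 130, 146, 140, 136, 125, 127, 130, 123, 118, 107, 105, 99, 92, 83, 105, 159, 185]
245 [172, 125, 116, 106, 101, 92, 86, 81, 79, 74, 77, 160, 201, 200, 203, 186, 118, 114, 121, 128] | [168, 156, 148, 140, 133, 123, 110, 102, 125, 144, 145, 146, 137, 127, 125, 128, 125, 118, 113, 104, 99, 90, 82, 124, 194]
250 [127, 113, 110, 101, 94, 88, 81, 78, 77, 72, 113, 190, 203, 202, 201, 197, 155, 114, 121, 128] | [138, 133, 129, 130, 125, 120, 109, 104, 137, 146, 148, 148, 144, 138, 127, 127, 128, 123, 116, 109, 106, 98, 94, 80, 97]
```

>>> drive_tool:
  steps:
    - [0, 0, 5, 0, 0, 0, 10]
    - [0, 0, 5, 0, 0, 0, 10]
    - [0, 0, 5, 0, 0, 0, 10]
    - [0, 0, 0, 0, 0, 0, 10]
    - [0, 0, 0, 0, 0, 0, 10]

```text
time: 16.87
tcp_pos: [0.4593, 0.2306, 0.1649]
tool_rot: [-3.138, 0.02, -0.027]
ft_force: [0.3, 0.3, -2.5]
width: 0.0241
```

>>> drive_tool:
  steps:
    - [0, 0, 4, 0, 0, 0, 10]
    - [0, 0, 4, 0, 0, 0, 10]
    - [0, 0, 0, 0, 0, 0, 10]

```text
time: 17.12
tcp_pos: [0.4594, 0.2305, 0.1565]
tool_rot: [-3.138, 0.02, -0.027]
ft_force: [-0.4, -0.9, -3.1]
width: 0.0241
```

>>> drive_tool:
  steps:
    - [0, 0, 4, 0, 0, 0, 10]
    - [0, 0, 4, 0, 0, 0, 10]
    - [0, 0, 0, 0, 0, 0, 10]

```text
time: 17.37
tcp_pos: [0.4595, 0.2306, 0.1484]
tool_rot: [-3.138, 0.02, -0.027]
ft_force: [0.7, -0.9, -2.9]
width: 0.0244
```

>>> drive_tool:
  steps:
    - [0, 0, 5, 0, 0, 0, 10]
    - [0, 0, 5, 0, 0, 0, 10]
    - [0, 0, 5, 0, 0, 0, 10]
    - [0, 0, 0, 0, 0, 0, 10]

```text
time: 17.7
tcp_pos: [0.4595, 0.2306, 0.133]
tool_rot: [-3.139, 0.019, -0.026]
ft_force: [-0.2, -0.6, -1.5]
width: 0.024
```

>>> drive_tool:
  steps:
    - [0, 0, 3, 0, 0, 0, 10]
    - [0, 0, 3, 0, 0, 0, 10]
    - [0, 0, 0, 0, 0, 0, 10]

```text
time: 17.95
tcp_pos: [0.46, 0.2307, 0.1277]
tool_rot: [-3.138, 0.02, -0.027]
ft_force: [0.2, -0.7, -3.7]
width: 0.0246
```

>>> drive_tool:
  steps:
    - [0, 0, 3, 0, 0, 0, 10]
    - [0, 0, 0, 0, 0, 0, 10]

```text
time: 18.12
tcp_pos: [0.4601, 0.2308, 0.1249]
tool_rot: [-3.138, 0.02, -0.028]
ft_force: [-0.8, -0.6, -2.5]
width: 0.0245
```

>>> drive_tool:
  steps:
    - [0, 0, 3, 0, 0, 0, 10]
    - [0, 0, 0, 0, 0, 0, 10]

```text
time: 18.28
tcp_pos: [0.4602, 0.2308, 0.1219]
tool_rot: [-3.138, 0.02, -0.028]
ft_force: [0.3, -1.3, -3.3]
width: 0.0248
```

>>> drive_tool:
  steps:
    - [0, 0, 2, 0, 0, 0, 10]
    - [0, 0, 0, 0, 0, 0, 10]

```text
time: 18.45
tcp_pos: [0.4603, 0.2309, 0.1201]
tool_rot: [-3.138, 0.02, -0.028]
ft_force: [-0.7, -1.4, -3.2]
width: 0.0243
```

>>> drive_tool:
  steps:
    - [0, 0, 2, 0, 0, 0, 10]
    - [0, 0, 0, 0, 0, 0, 10]

```text
time: 18.62
tcp_pos: [0.4606, 0.2311, 0.1197]
tool_rot: [-3.136, 0.02, -0.028]
ft_force: [-7.5, -3.5, 13.4]
width: 0.0244
```

>>> drive_tool:
  steps:
    - [0, 0, 2, 0, 0, 0, 10]
    - [0, 0, 0, 0, 0, 0, 10]

```text
time: 18.78
tcp_pos: [0.4608, 0.2314, 0.1195]
tool_rot: [-3.135, 0.02, -0.028]
ft_force: [-14.8, -8.5, 31.5]
width: 0.0245
```

It seats at TCP z = 0.1196 against the expected 0.119. I'll relieve the pressure, release and retreat.

>>> drive_tool:
  steps:
    - [0, 0, -2, 0, 0, 0, 10]
    - [0, 0, 0, 0, 0, 0, 10]
    - [0, 0, 0, 0, 0, 0, 32]
    - [0, 0, 0, 0, 0, 0, 45]
    - [0, 0, 0, 0, 0, 0, 45]

```text
time: 19.2
tcp_pos: [0.4606, 0.2315, 0.1184]
tool_rot: [-3.137, 0.019, -0.029]
ft_force: [0.3, 0.7, 1.1]
width: 0.0448
```

>>> drive_tool:
  steps:
    - [0, 0, 0, 0, 0, 0, 45]
    - [0, 0, -15, 0, 0, 0, 45]
    - [0, 0, -25, 0, 0, 0, 45]
    - [0, 0, -35, 0, 0, 0, 45]
    - [0, 0, -35, 0, 0, 0, 45]

```text
time: 19.62
tcp_pos: [0.4579, 0.2302, 0.2289]
tool_rot: [-3.139, 0.02, -0.026]
ft_force: [0.7, 0.4, -0.3]
width: 0.0449
```

>>> drive_tool:
  steps:
    - [0, 20, -35, 0, 0, 0, 45]
    - [0, 35, -20, 0, 0, 0, 45]
    - [0, 35, 0, 0, 0, 0, 45]
    - [0, 0, 0, 0, 0, 0, 45]
    - [0, 0, 0, 0, 0, 0, 45]

```text
time: 20.03
tcp_pos: [0.4569, 0.1384, 0.2836]
tool_rot: [-3.136, 0.026, -0.03]
ft_force: [-0.1, -0.1, 0.4]
width: 0.0451
```

Run:
```python
from h import *
w=cam('wrist','w9');b=cam('side','s9');c=cam('scene','sc9');s=read_state();print(s['time'],s['tcp_pos'],s['ft_force'])
B=np.array([.4608,.2322,.09]); Rb=Ro.from_euler('z',-.95,degrees=True)
f=lambda v:B+Rb.apply(v)
X=[f(v) for v in([-.032,.006,.024],[.032,.006,.024],[.032,-.006,.024],[-.032,-.006,.024],[.013,.006,.054],[-.013,.006,.054],[.032,.006,0],[.032,-.006,0])]
# same on existing clamp for comparison
X+= [f(np.array(v)+[0,.13,0]) for v in([.013,-.006,.054],[-.013,-.006,.054],[.032,-.006,.024],[.032,-.006,0])]
o=np.zeros((600,800,3),np.uint8)
def put(c,x,y,W,H,k,ox,oy):
    im=cv2.resize(c['img'][y:y+H,x:x+W],(int(W*k),int(H*k)),interpolation=cv2.INTER_CUBIC)
    for u in (proj(c,X)-[x,y])*k: cv2.circle(im,tuple(int(v) for v in u),2,(255,0,0),1)
    o[oy:oy+im.shape[0],ox:ox+im.shape[1]]=im
put(w,170,0,300,300,1.5,0,0); put(b,80,110,140,150,2.4,455,0); put(c,395,140,150,75,3.1,0,365) if 0 else put(c,395,140,150,70,2.9,0,395)
put(c,395,140,150,70,2.3,440,395)
cv2.imwrite('pics/c9.png',o[:,:,::-1])
```

```text
20.1833 [0.4559 0.1416 0.2824] [-0.6421  0.4109 -0.8455]
```

View pics/c9.png

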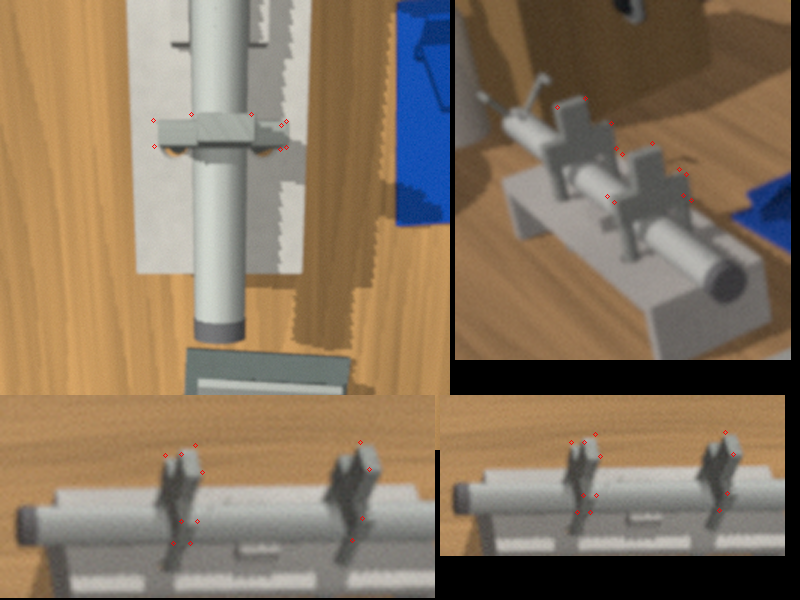

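The new clamp matches the fitted one in height and stance in all views, and the gripper is clear. I'll hand it in.

```bash
python3 -c "
from cell import *
print(sign_off())"
```

```text
the job is handed in; nothing more can be done
None
```

The second clamp is fitted at the empty bracket station and released, and the job was handed in at about 20 s of the 64 s allowed.

- **Laying it down:** I took the clamp by its lug, laid it on the grey rest with its tips at the lip, and let go. The wrist picture put its crown within about 3 px of where it should lie. The scene-camera marks were a few pixels off, and I went by the wrist view.
- **Fitting it:** I took it again along the lug, stood it upright, and passed both legs around the pole and through the holes. There was no noticeable side force until the crown met the pole. Contact came at TCP height 0.1197 m, against 0.119 m expected. I pressed it home with about 31 N, then eased off and let go.

**Last checks:**
- In all three views the new clamp stands at the same height and stance as the one already fitted, with the gripper clear of it.
- The marks drawn for the expected position were a few millimetres off in the last pictures, about what the calibration allows.
- While pressing I saw about 15 N sideways, probably because the clamp was held tilted by about one degree. I did not press again after letting go.
- I never moved near the bottle, vial or syringe, but I took no separate last picture of them.

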